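Close a takeaway tub in the lid press and hold the pressure

ROBOT

A 7-joint arm with a two-finger parallel gripper is mounted at the origin on the work surface. World frame = base frame: x ahead of the robot, y to its left, z up, the work surface at z = 0. Lengths are in m, angles in rad, forces in N, time in s.
With the tool pointing down it reaches from about 0.425 to 1.025 m from the base axis. Payload 9.4 kg.
Tool frame: the origin (TCP) lies at the very end of the fingers, on their centre line; the grasp point (between the pads) lies 19 mm behind it (r.grip_point_offset is the distance from the TCP to the grasp point, in m); z points along the fingers, y is the direction in which the jaws open and shut (so a half turn about z gives the same grasp; the last joint's range is limited). The gripper opens to 85 mm and grips with 20 to 120 N. Pads are 22 mm wide; open, the fingers measure 114 mm over their backs; the gripper's body (76 mm by 85 mm) begins 54 mm behind the grasp point. The pads swing forward as they close: fully open they stand 13 mm farther back than shut.
Start: joints at [1.055, 0.599, -0.003, 1.599, 0.002, 0.943, -0.08], TCP at [0.308, -0.656, 0.231] pointing down, gripper open.
Joint ranges: [-2.57, 2.57], [-0.35, 1.97], [-1.29, 1.29], [0.11, 2.56], [-1.05, 4.19], [0.11, 1.86], [-2.63, 2.63]. Speed limits (rad/s): [2.22, 2.22, 3.01, 3.01, 3.14, 3.14, 3.14].

INTERFACE

Orientations are given as a unit quaternion [w, x, y, z].
In Python, from station import telemetry, vision, workorder, r gives the robot as it stands.
- The arm moves only by the tool carry_out, never from a script. Its argument "increments" is a list of rows, each a list of 3 entries, a list of its own where there are three numbers: the shift along the tool's x, y, z in cm, then the turn, a rotation vector about the tool's x, y, z in rad, then the closure, from 0 (fully open) to 1 (shut). A call has exactly 8 rows; each row is the pose to reach, as a shift and turn from the pose commanded when the call began, along the tool's axes at that moment; what a row does not reach only later rows make up. A row lasts 1/8 s, in which the tool goes at most 62.5 mm and 10.7 degrees, less where a joint would pass 70% of its speed; a pose out of reach is approached as far as the arm can. A call with a gripper value outside its range is refused whole. The fingers move at their own pace and stop on an object; "newtons" is the grip in N (left out, the last holds). Time passes only in rows, so rows that repeat a pose let the fingers close, or fill a call up. It gives the time, the measured TCP pose, the force and the opening at its end, in the units of the state.
- telemetry.state(): the state, without advancing time (a new reading comes with each control period).
- vision.capture(name): name is "scene" or "top" or "wrist"; returns a dict with "frame" (400x640x3 uint8, blue, green, red), "z_map" (400x640 float32, m along the optical axis (not along the pixel's ray), 0 where there is no reading), "camera_matrix" (3x3 intrinsics, pixels), "R" (3x3) and "t" (3): a world point X has camera coordinates R X + t. Camera axes: x right, y down, z forward; pixel columns grow to the right and rows downward; lengths in m; the calibration is good to about 2 mm. A picture is of the moment at which its call begins.
- workorder.close_job(): hands the job in, once; it reports no verdict.
The state is a dict: "t": time; "qpos": joint angles; "joint_velocities": joint speeds; "tau": joint torques, N m; "position": TCP position; "ee_rot": TCP orientation; "wrist_force": force on the tool from outside, world axes, zero at the start; "wrist_torque": the same for the moment, N m; "grip_width": finger opening in m.
Only numpy, scipy, OpenCV 4.12 (cv2) and the standard library are available. Lean on these libraries where they do the work, as an engineer would, in place of code of your own. Each camera call takes 0.05 s, during which the arm holds its last target.

TASK

Lid the black tub that stands in the hand press: while the catch still keeps the press open, set the loose white lid from the table squarely on the tub's rim so that it sits level all round, and let go of it. Only then flip the press's red safety catch right over to the back, grip the black ball knob and pull the lever forward and down to its stop. The seal needs lasting pressure, so finish still holding the knob down at the stop with the head pressing on the lid, and leave everything else on the table where it stands.

Things in the scene. Friction and masses are not known exactly. Their poses are not given: they have to be found in the camera images.
- press: Dark cast hand press, fixed; origin on the table under the nest's axis. Its -x is its front, +x its back, +y the catch side. Base plate x -105 to 200, y -75 to 100 mm, 22 mm high. Nest: aluminium ring 102 mm across, top 44 mm up. Behind it two hinge cheeks (x 75 to 155, |y| to 36, 125 mm high) and on the +y side the catch bracket (x 155 to 185, y 34 to 46, 197 mm high).
- tub: Black round tub standing loose in the nest with 1 to 2 mm play (a corn muffin inside, below the rim): 55 mm high, rim 93 mm outside diameter, origin at the centre of its underside, 26 mm above the table, z up.
- tub_rim (a point): Centre of the tub's mouth, at rim height (55 mm above the tub's underside, 81 mm above the table).
- lid: Loose white lid, about 30 g, flat on the table, crown up; origin at the centre of its lower edge. Skirt 8 mm high, flared: inside 102 mm wide below (106 outside), 97 mm above, so it centres itself from up to 4 mm off. Flange top 11 mm up; on it a crown 52 mm in diameter, 15 mm high (top 26 mm up), to grip from above. Seated, its origin is 8 mm below the rim.
- lever_pivot (a point): Centre of the lever's hinge pin on the press (press frame x 110, y 0, z 125 mm); the hinge axis is the press's y axis. The point's axes are the press's.
- lever (a joint): Lever angle: 0 open (arm up, leaning 10 degrees back), grows as it is pulled forward and down, 1.745 rad at its stop (arm level, towards the press's -x). A spring swings it up as soon as it is let go; the engaged catch blocks it within 0.1 rad. It takes 3 to 6 N at the knob, over the last 3 degrees (head on the lid) 8 to 13 N.
- lever_knob: Black ball, 35 mm diameter, revolving on the end of the lever's 13 mm rod; origin at its centre, 215 mm from the hinge pin, in the press's plane y = 0: 337 mm above the table when open, 125 mm at the stop. Gripped from above with the fingers on its +y and -y sides (press frame), it turns between them.
- catch_pivot (a point): Pivot of the safety catch on the press (press frame x 170, y 90, z 184 mm); its axis is the press's y axis. The point's axes are the press's.
- catch (a joint): Catch angle: about 0 (up to 0.1) engaged, its steel hook (30 to 42 mm from the paddle's middle, towards the lever) lying over the lever's pin; grows as its red thumb paddle is pushed towards the press's back (+x), 1.25 rad flipped right over, the hook standing clear. Stiff: it stays where it is left; needs about 1.5 N at the tip.
- catch_tip (a point): Free end of the catch's red thumb paddle, 62 mm from the pivot; paddle 26 mm wide (press y), 7 mm thick. Engaged it leans 35 degrees from upright towards the press's front (-x); flipped over, 37 degrees towards the back.
- tape: Roll of cream tape lying flat, 76 mm diameter, 24 mm high; bystander. Origin at the centre of its underside.
- sauce: Small dark red sauce cup with clear cap, 73 mm diameter, 43 mm high; bystander. Origin at the centre of its underside.
- done_a: Finished closed black tub with white lid, 106 mm diameter, 73 mm high, on the left of the press; bystander. Origin at the centre of its underside.
- done_b: Finished closed black tub like the other, standing loose beyond the press; bystander.
- marker: Black marker pen lying flat, 125 mm long, 15 mm thick; bystander. Origin below its middle.
- press_head: Light grey ring-shaped pressure head under the lever's arm, outside diameter 100 mm, inside 84 mm, 22 mm deep (clears the crown), on a sprung stem (up to 9 mm) and self-levelling; origin at its swivel, 27 mm above the pressing face, 110 mm from the hinge. It bears on the lid's flange with 9 N at first touch, 16 N with the lever at its stop.

How it is judged:
By the outcome, as a careful person would: the job done as asked, in the order asked, and still so for the second after the job is handed in, while the arm keeps its last pose, push and grip.
It also fails if it takes over 72 s, if anything falls off the work surface, if the arm or the gripper's body presses on something with over 40 N, if the wrist force passes 120 N, or if a joint passes its speed limit or range.

## Working session

There is one attempt and no reset: what is moved stays moved. The work goes in short steps, Python scripts to look and compute and a tool call to move; the robot and the scene stay as the last step left them, time stands still between calls to the robot, and variables do not carry over. Pictures are saved under pics/ and viewed, and the job is handed in when it is done.

Besides the shell and the picture viewer there is one more tool, called after ">>>" as name(argument=value, ...) on one line, values as JSON. carry_out: Moves the arm, as the interface text tells. Its arguments: {"type":"object","properties":{"increments":{"type":"array"},"newtons":{"type":"number"}},"required":["increments"]}

```bash
ls; mkdir -p pics; python3 - <<'E'
from station import telemetry, vision, workorder, r
import cv2,numpy as np
s=telemetry.state()
for k,v in s.items(): print(k,np.round(v,4))
for n in ["scene","top","wrist"]:
    c=vision.capture(n); cv2.imwrite(f"pics/{n}0.png",c["frame"]); np.savez(f"{n}0.npz",**c)
    print(n,c["camera_matrix"].round(1).tolist(),c["R"].round(3).tolist(),c["t"].round(3).tolist())
E
```

```text
pics
t 0.0
qpos [ 1.0553  0.6001 -0.0025  1.6001  0.0018  0.9429 -0.0798]
joint_velocities [-0.0016 -0.0014  0.0006 -0.0012  0.0003  0.0006 -0.0016]
tau [-7.00000e-04 -7.76446e+01  1.56460e+00 -2.58013e+01  1.24000e-02
  9.20000e-03 -0.00000e+00]
position [ 0.3078 -0.6559  0.2304]
ee_rot [-8.000e-04  9.760e-01  2.177e-01 -2.000e-04]
wrist_force [ 0.2367  0.2237 -0.2357]
wrist_torque [ 0.0034 -0.0174  0.0308]
grip_width 0.0857
scene [[518.5, 0.0, 314.6], [0.0, 518.5, 200.3], [0.0, 0.0, 1.0]] [[0.688, 0.726, 0.0], [0.613, -0.58, -0.537], [-0.39, 0.369, -0.844]] [-0.423, -0.219, 2.139]
top [[394.5, 0.0, 320.3], [0.0, 394.5, 203.8], [0.0, 0.0, 1.0]] [[-0.024, -1.0, -0.004], [-0.987, 0.024, -0.158], [0.158, 0.0, -0.987]] [0.038, 0.582, 1.19]
wrist [[330.8, 0.0, 316.2], [0.0, 330.8, 209.1], [0.0, 0.0, 1.0]] [[0.425, -0.905, -0.002], [-0.861, -0.405, 0.309], [-0.28, -0.13, -0.951]] [-0.725, -0.04, 0.381]
```

View pics/scene0.png

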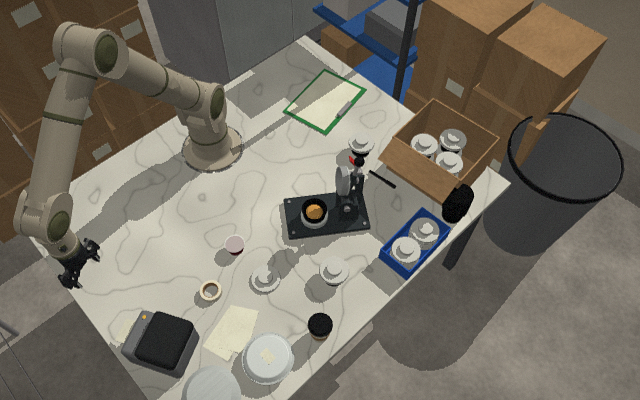

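View pics/top0.png

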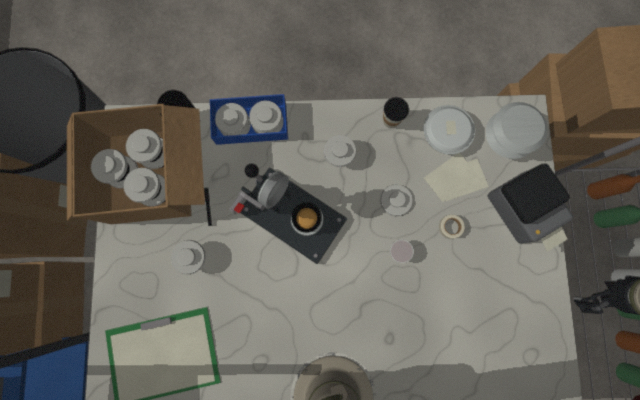

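View pics/wrist0.png

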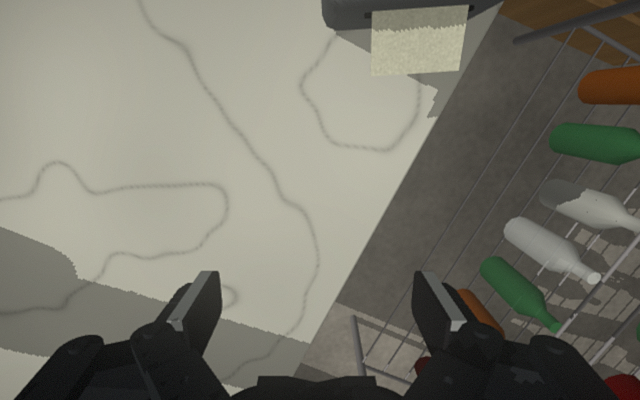

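```bash
cat > h.py <<'E'
import numpy as np,cv2
def load(n): return dict(np.load(n))
def world(c,u,v,z=None):
    K,R,t=c["camera_matrix"],c["R"],c["t"]
    d=np.linalg.inv(K)@np.array([u,v,1.0])
    if z is None: s=c["z_map"][int(round(v)),int(round(u))]
    else:
        C=-R.T@t; w=R.T@d; s=(z-C[2])/w[2]
    return R.T@(d*s-t)
def proj(c,X):
    p=c["camera_matrix"]@(c["R"]@np.asarray(X)+c["t"]); return p[:2]/p[2]
def cloud(c):
    K,R,t=c["camera_matrix"],c["R"],c["t"]
    v,u=np.mgrid[:400,:640]; s=c["z_map"]
    P=np.stack([(u-K[0,2])/K[0,0]*s,(v-K[1,2])/K[1,1]*s,s],-1)
    return (P-t)@R
E
python3 - <<'E'
from h import *
c=load("top0.npz"); f=c["frame"]
cv2.imwrite("pics/t1.png",cv2.resize(f[130:290,170:370],None,fx=4,fy=3.75*4/3.75,interpolation=cv2.INTER_CUBIC)[:600])
cv2.imwrite("pics/t2.png",cv2.resize(f[130:280,310:480],None,fx=4,fy=4,interpolation=cv2.INTER_CUBIC))
s=load("scene0.npz"); cv2.imwrite("pics/s1.png",cv2.resize(s["frame"][125:250,260:420],None,fx=4.8,fy=4.8,interpolation=cv2.INTER_CUBIC))
for u,v in [(397,200),(340,150),(190,256),(402,250),(306,217),(252,170),(239,208),(272,190),(453,226),(209,205)]: print(u,v,world(c,u,v).round(3))
E
```

```text
397 200 [ 0.592 -0.221  0.029]
340 150 [ 0.746 -0.042  0.078]
190 256 [0.429 0.419 0.074]
402 250 [ 0.433 -0.224  0.044]
306 217 [0.539 0.068 0.076]
252 170 [0.62  0.185 0.352]
239 208 [0.547 0.239 0.233]
272 190 [0.596 0.153 0.22 ]
453 226 [ 0.508 -0.402 -0.001]
209 205 [0.593 0.382 0.014]
```

View pics/t1.png

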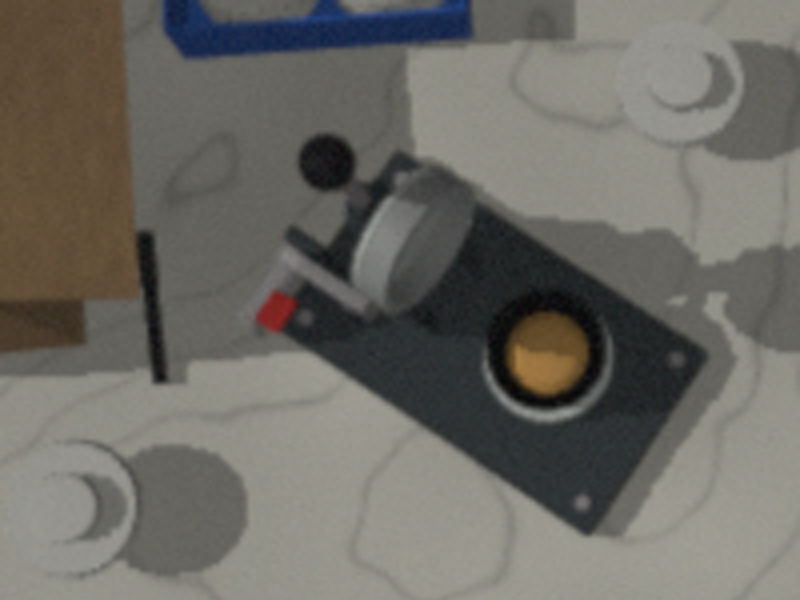

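View pics/t2.png

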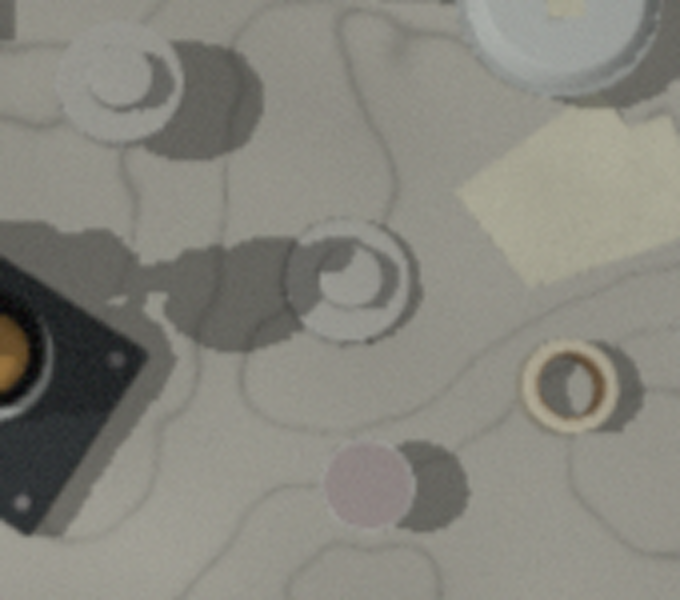

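View pics/s1.png

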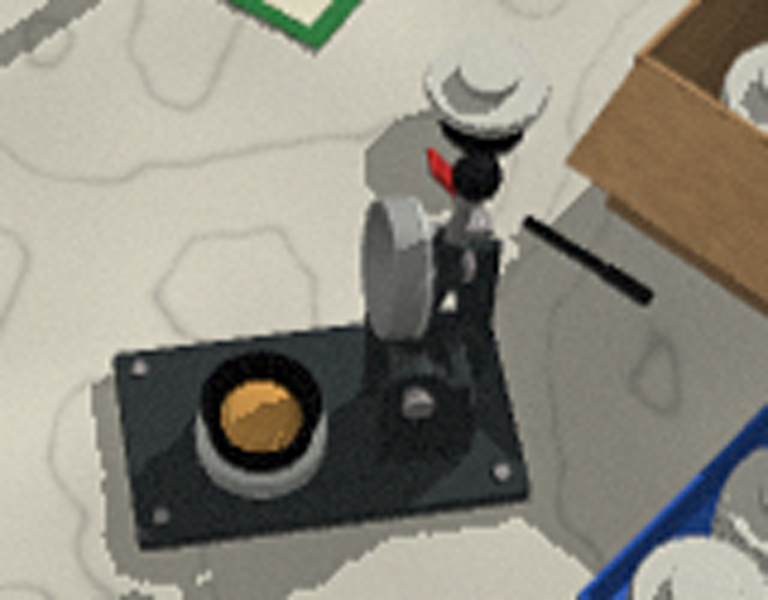

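```bash
python3 - <<'E'
from h import *
for n in ["top0.npz","scene0.npz"]:
    c=load(n); P=cloud(c); ok=c["z_map"]>0
    print(n)
    def circ(cx,cy,zl,zh,rad):
        m=ok&(np.hypot(P[...,0]-cx,P[...,1]-cy)<rad)&(P[...,2]>zl)&(P[...,2]<zh)
        q=P[m]; 
        (x,y),rr=cv2.minEnclosingCircle(q[:,:2].astype(np.float32)); print(len(q),"mean",q.mean(0).round(4),"std",q.std(0).round(4),"enc",round(x,4),round(y,4),round(rr,4))
    circ(.592,-.221,.02,.035,.04); circ(.592,-.221,.004,.035,.07)
    circ(.539,.068,.07,.095,.06)
    circ(.62,.185,.32,.37,.04)
    f=c["frame"].astype(int); red=ok&(f[...,2]>120)&(f[...,1]<60)&(f[...,0]<60)&(P[...,2]>.1)
    print("red",red.sum(),P[red].mean(0).round(4), [tuple(np.argwhere(red).mean(0).round(1))]); print(P[red].min(0),P[red].max(0))
c=load("top0.npz")
F1=world(c,347,218,.022);F2=world(c,317.5,263.5,.022);Rr=world(c,270,167.5,.022)
print(F1,F2,np.hypot(*(F1-F2)[:2]),Rr, np.hypot(*(Rr-F1)[:2]))
d=(F2-F1)[:2]; e=(Rr-F1)[:2]
print(np.degrees(np.arctan2(d[1],d[0]))-90,np.degrees(np.arctan2(e[1],e[0])))
T=world(c,306.5,218.25,.081); print("rim",T, "lid crown",world(c,397.5,199.25,.026),"knob",world(c,251.5,170.25,.337+.0))
s=load("scene0.npz")
k=4.8
print("scene rim",world(s,260+262/k,125+405/k,.081),"knob",world(s,260+476/k,125+177/k,.337))
E
```

```text
top0.npz
200 mean [ 0.5968 -0.2219  0.0268] std [0.013  0.013  0.0026] enc 0.5969 -0.2223 0.0259
852 mean [ 0.595  -0.2209  0.0145] std [0.0273 0.0279 0.0075] enc 0.5898 -0.2213 0.0692
339 mean [0.5401 0.0683 0.0761] std [0.0249 0.0247 0.0043] enc 0.5394 0.0671 0.0466
164 mean [0.6208 0.1863 0.3486] std [0.0085 0.0084 0.0047] enc 0.6228 0.1877 0.0173
red 44 [0.5498 0.2437 0.2242] [(np.float64(207.6), np.float64(238.2))]
[0.53582465 0.23046369 0.19733619] [0.5622811  0.26039508 0.24108433]
scene0.npz
150 mean [ 0.5988 -0.2229  0.0255] std [0.0132 0.0134 0.0031] enc 0.5974 -0.2234 0.0366
677 mean [ 0.5986 -0.2243  0.0138] std [0.029  0.0278 0.0073] enc 0.592 -0.2213 0.0697
189 mean [0.5371 0.0708 0.076 ] std [0.0268 0.0258 0.0043] enc 0.5392 0.0659 0.0485
90 mean [0.6283 0.1828 0.3441] std [0.0083 0.0078 0.0074] enc 0.6258 0.1863 0.0181
red 20 [0.5516 0.2355 0.2327] [(np.float64(159.6), np.float64(351.0))]
[0.53665655 0.22421475 0.21325841] [0.56267375 0.25054243 0.24460317]
[ 0.53915779 -0.06006501  0.022     ] [0.39845455 0.0369235  0.022     ] 0.17089228800266174 [0.71025945 0.18409262 0.022     ] 0.29814213358625113
55.42101639091922 54.977858929004775
rim [0.53420404 0.06651088 0.081     ] lid crown [ 0.59494753 -0.22290891  0.026     ] knob [0.62291633 0.18836144 0.337     ]
scene rim [0.54475354 0.06625704 0.081     ] knob [0.62671236 0.18737744 0.337     ]
```

```bash
cat >> h.py <<'E'
from scipy.spatial.transform import Rotation as Ro
def toolR(yaw,tilt=0):
    # tool pointing down, tool x at heading yaw deg
    a=np.radians(yaw); x=np.array([np.cos(a),np.sin(a),0]); z=np.array([0,0,-1.]); return np.stack([x,np.cross(z,x),z],1)
def move(pos,yaw=None,Rt=None):
    from station import telemetry
    s=telemetry.state(); q=s["ee_rot"]; R0=Ro.from_quat([q[1],q[2],q[3],q[0]]).as_matrix()
    d=R0.T@(np.array(pos)-s["position"])*100
    if Rt is None: Rt=toolR(yaw) if yaw is not None else R0
    w=Ro.from_matrix(R0.T@Rt).as_rotvec()
    print("t",s["t"],"pos",np.round(s["position"],4),"F",np.round(s["wrist_force"],2),"w",round(float(s["grip_width"]),4),"q",np.round(s["qpos"],2))
    print("shift cm",d.round(2),"turn",w.round(3))
E
python3 -c "
from h import *
move([.5965,-.2225,.15],55)"
```

```text
t 0.15 pos [ 0.3078 -0.656   0.2306] F [ 1.11  0.62 -0.16] w 0.0851 q [ 1.06  0.6  -0.    1.6   0.    0.94 -0.08]
shift cm [ 44.55 -26.97   8.09] turn [-0.001 -0.    -0.521]
```

>>> carry_out(increments=[[[2,-1.2,0],[0,0,-0.05],0],[[6,-3.6,0],[0,0,-0.12],0],[[10.5,-6.3,0],[0,0,-0.2],0],[[15,-9,0],[0,0,-0.28],0],[[19.5,-11.7,0],[0,0,-0.36],0],[[24,-14.5,0],[0,0,-0.44],0],[[28,-17,0],[0,0,-0.52],0],[[31,-18.8,0],[0,0,-0.521],0]], newtons=30)

```text
t: 1.15
position: [0.5102, -0.3506, 0.2314]
ee_rot: [-0.0, 0.886, 0.464, 0.0]
wrist_force: [-0.5, -0.0, 0.2]
grip_width: 0.0855
```

```bash
python3 -c "
from h import *
move([.5965,-.2225,.12],55)"
```

```text
t 1.15 pos [ 0.5102 -0.3506  0.2314] F [-0.54 -0.01  0.24] w 0.0855 q [ 0.63  0.48 -0.17  1.84  0.1   0.83 -0.2 ]
shift cm [15.43 -0.19 11.16] turn [-0.    -0.001  0.006]
```

>>> carry_out(increments=[[[3,0,1.5],[0,0,0],0],[[6,0,3.5],[0,0,0],0],[[9,-0.1,6],[0,0,0],0],[[11.5,-0.1,8],[0,0,0],0],[[13.5,-0.2,10],[0,0,0],0],[[15,-0.2,11.1],[0,0,0],0],[[15.2,-0.2,11.1],[0,0,0],0],[[15.2,-0.2,11.1],[0,0,0],0]])

```text
t: 2.15
position: [0.5943, -0.2296, 0.1208]
ee_rot: [0.0, 0.887, 0.461, -0.0]
wrist_force: [-1.0, -0.3, -0.2]
grip_width: 0.0854
```

```bash
python3 -c "
from h import *
from station import vision
c=vision.capture('wrist'); np.savez('w1.npz',**c); cv2.imwrite('pics/w1.png',c['frame'])
move([.5965,-.2225,.011],55)
print(proj(c,[.5965,-.2225,.026]))
P=cloud(c);m=(c['z_map']>0)&(np.hypot(P[...,0]-.5965,P[...,1]+.2225)<.035)&(P[...,2]>.02)&(P[...,2]<.035)
print(m.sum(),P[m].mean(0),cv2.minEnclosingCircle(P[m][:,:2].astype(np.float32)))
"
```

```text
t 2.2 pos [ 0.5942 -0.2299  0.121 ] F [ 0.24 -0.05 -1.11] w 0.0854 q [ 0.37  0.63 -0.14  1.89  0.14  0.63 -0.46]
shift cm [ 0.74 -0.25 10.99] turn [ 0.001  0.    -0.001]
[312.11048057 202.55557322]
3518 [ 0.59853583 -0.22146435  0.02659071] ((0.5977433919906616, -0.2226756364107132), 0.025918740779161453)
```

View pics/w1.png

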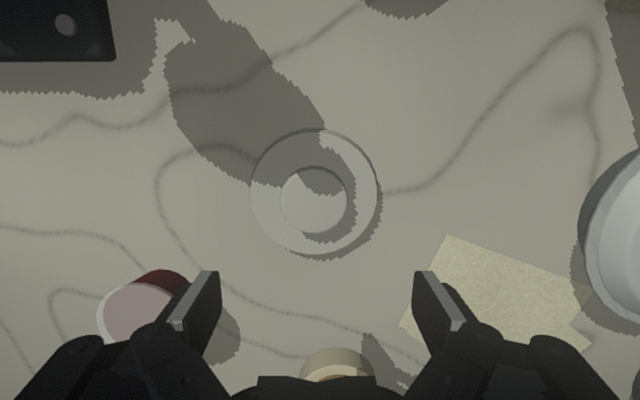

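>>> carry_out(increments=[[[0.4,-0.1,1],[0,0,0],0],[[0.8,-0.2,3],[0,0,0],0],[[0.8,-0.2,5],[0,0,0],0],[[0.8,-0.2,7],[0,0,0],0],[[0.8,-0.2,8.5],[0,0,0],0],[[0.8,-0.2,9.6],[0,0,0],0],[[0.8,-0.2,10],[0,0,0],0],[[0.8,-0.2,10],[0,0,0],0]])

```text
t: 3.2
position: [0.5973, -0.2211, 0.0202]
ee_rot: [0.0, 0.887, 0.462, -0.0]
wrist_force: [0.2, -0.8, 0.0]
grip_width: 0.0856
```

```bash
python3 -c "
from h import *
from station import vision
c=vision.capture('wrist'); np.savez('w2.npz',**c); cv2.imwrite('pics/w2.png',c['frame'])
move([.597,-.2225,.011],55)
"
```

```text
t 3.25 pos [ 0.5975 -0.2212  0.0206] F [-0.33 -0.26  0.23] w 0.0852 q [ 0.33  0.77 -0.1   1.94  0.17  0.44 -0.5 ]
shift cm [-0.14  0.04  0.96] turn [ 0. -0. -0.]
```

View pics/w2.png

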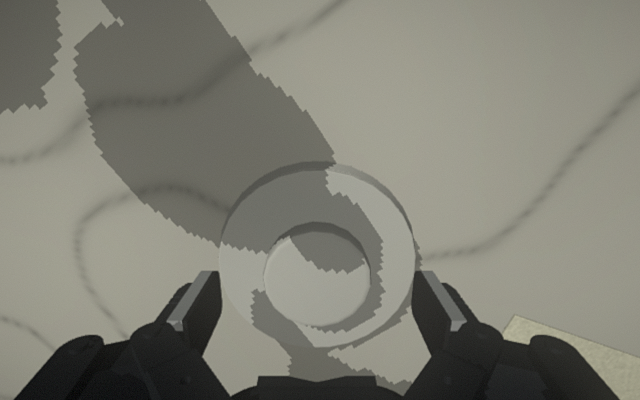

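>>> carry_out(increments=[[[-0.1,0,0.3],[0,0,0],0],[[-0.1,0,0.7],[0,0,0],0],[[-0.1,0,0.9],[0,0,0],0],[[-0.1,0,0.9],[0,0,0],0.2],[[-0.1,0,0.9],[0,0,0],0.35],[[-0.1,0,0.9],[0,0,0],0.6],[[-0.1,0,0.9],[0,0,0],0.6],[[-0.1,0,0.9],[0,0,0],0.6]], newtons=30)

```text
t: 4.25
position: [0.5967, -0.2219, 0.0116]
ee_rot: [0.0, 0.887, 0.462, 0.0]
wrist_force: [-2.2, 1.0, 5.4]
grip_width: 0.0506
```

```bash
python3 -c "
from h import *
from station import vision
c=vision.capture('wrist'); np.savez('w3.npz',**c); cv2.imwrite('pics/w3.png',c['frame'])
move([.597,-.2225,.011],55)
"
```

```text
t 4.3 pos [ 0.5967 -0.2219  0.0116] F [-1.34  0.88  6.45] w 0.0503 q [ 0.33  0.78 -0.1   1.94  0.17  0.43 -0.51]
shift cm [-0.04  0.06  0.06] turn [ 0. -0. -0.]
```

View pics/w3.png

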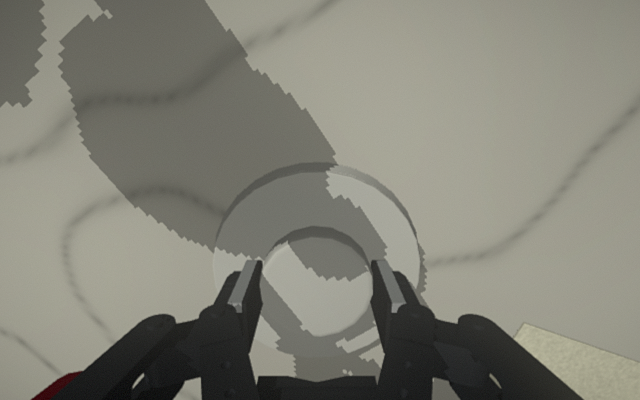

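>>> carry_out(increments=[[[0,0,-0.5],[0,0,0],0.6],[[0,0,-1.5],[0,0,0],0.6],[[0,0,-3],[0,0,0],0.6],[[0,0,-5],[0,0,0],0.6],[[0,0,-7],[0,0,0],0.6],[[0,0,-9.5],[0,0,0],0.6],[[0,0,-11.5],[0,0,0],0.6],[[0,0,-12],[0,0,0],0.6]])

```text
t: 5.3
position: [0.5975, -0.2222, 0.1336]
ee_rot: [0.001, 0.887, 0.462, 0.001]
wrist_force: [-0.1, -0.1, -0.0]
grip_width: 0.0511
```

```bash
python3 -c "
from h import *
from station import vision
c=vision.capture('scene'); np.savez('s2.npz',**c); cv2.imwrite('pics/s2.png',cv2.resize(c['frame'][160:320,200:400],None,fx=4,fy=3.7))
c=vision.capture('wrist'); np.savez('w4.npz',**c); cv2.imwrite('pics/w4.png',c['frame'])
move([.539,.067,.13],55)
"
```

```text
t 5.4 pos [ 0.5969 -0.222   0.1322] F [ 0.14  0.4  -0.73] w 0.0506 q [ 0.36  0.61 -0.14  1.89  0.13  0.65 -0.47]
shift cm [ 20.35 -21.33   0.2 ] turn [ 0.001 -0.    -0.   ]
```

View pics/s2.png

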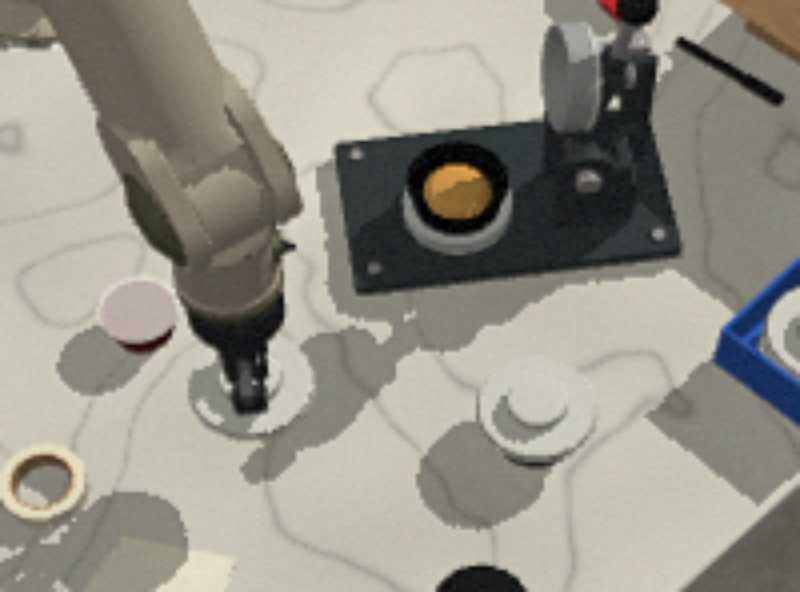

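View pics/w4.png

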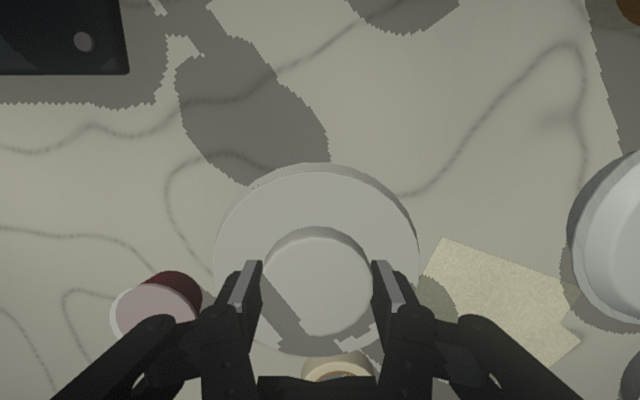

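```bash
python3 -c "
from h import *
move([.4758,-.0231,.15],55)
"
```

```text
t 5.4 pos [ 0.5969 -0.222   0.1322] F [ 0.14  0.4  -0.73] w 0.0506 q [ 0.36  0.61 -0.14  1.89  0.13  0.65 -0.47]
shift cm [  9.35 -21.33  -1.8 ] turn [ 0.001 -0.    -0.   ]
```

>>> carry_out(increments=[[[0.8,-1.7,-0.2],[0,0,0],0.6],[[2.3,-5.2,-0.6],[0,0,0],0.6],[[4,-9,-1],[0,0,0],0.6],[[5.6,-12.8,-1.4],[0,0,0],0.6],[[7.2,-16.5,-1.8],[0,0,0],0.6],[[8.6,-19.6,-1.8],[0,0,0],0.6],[[9.3,-21.3,-1.8],[0,0,0],0.6],[[9.3,-21.3,-1.8],[0,0,0],0.6]])

```text
t: 6.4
position: [0.4747, -0.0225, 0.1491]
ee_rot: [-0.0, 0.886, 0.463, -0.0]
wrist_force: [0.1, -0.9, -0.5]
grip_width: 0.0504
```

```bash
python3 -c "
from h import *
from station import vision
c=vision.capture('wrist'); np.savez('w5.npz',**c); cv2.imwrite('pics/w5.png',c['frame'])
move([.539,.067,.15],55)
print(proj(c,[.539,.067,.081]))
for a in range(0,360,30): print(a,proj(c,[.539+.0465*np.cos(np.radians(a)),.067+.0465*np.sin(np.radians(a)),.081]).round(0))
"
```

```text
t 6.45 pos [ 0.4756 -0.0234  0.1491] F [ 0.99 -1.56 -1.05] w 0.0505 q [ 0.02  0.44 -0.13  2.23  0.12  0.48 -0.8 ]
shift cm [11.04  0.02 -0.09] turn [-0.     0.     0.001]
[317.70720835  45.41940268]
0 [387.  -8.]
30 [354. -41.]
60 [310. -50.]
90 [269. -32.]
120 [243.   6.]
150 [238.  53.]
180 [254.  94.]
210 [286. 121.]
240 [324. 128.]
270 [361. 114.]
300 [388.  82.]
330 [398.  38.]
```

View pics/w5.png

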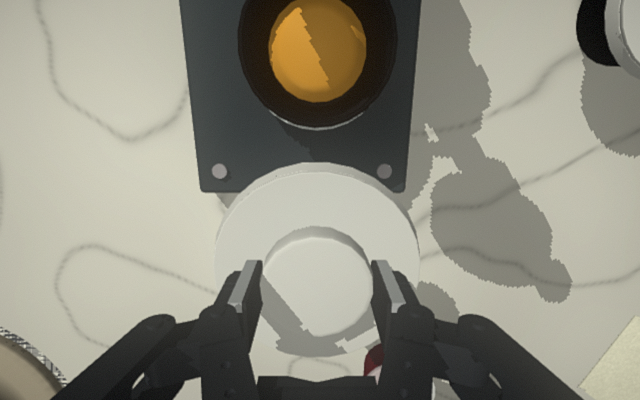

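```bash
python3 -c "
from h import *
c=load('w5.npz')
px=np.array([.5736,.8192,0]);py=np.array([-.8192,.5736,0])
for dx in (-.001,0,.001,):
  C=np.array([.4756,-.0234,.1491-.0006])+dx*px
  for h,r in ((0,.0505),(-.003,.053),(-.011,.053),(.015,.026)):
    p=[proj(c,C+[0,0,h]+r*(np.cos(a)*px+np.sin(a)*py)) for a in np.linspace(0,6.28,73)]
    p=np.array(p); print(dx,h,r,p.min(0).round(1),p.max(0).round(1))
"
```

```text
-0.001 0 0.0505 [213.3 173. ] [420.9 358.6]
-0.001 -0.003 0.053 [210.  166.2] [424.2 358.2]
-0.001 -0.011 0.053 [214.8 163. ] [419.4 347.9]
-0.001 0.015 0.026 [258.7 237.6] [375.5 339.9]
0 0 0.0505 [213.1 170.8] [421.1 357.1]
0 -0.003 0.053 [209.8 164. ] [424.4 356.8]
0 -0.011 0.053 [214.6 160.9] [419.6 346.4]
0 0.015 0.026 [258.6 235.4] [375.6 338.1]
0.001 0 0.0505 [212.9 168.6] [421.3 355.6]
0.001 -0.003 0.053 [209.6 161.7] [424.6 355.3]
0.001 -0.011 0.053 [214.4 158.8] [419.7 345. ]
0.001 0.015 0.026 [258.5 233.2] [375.8 336.3]
```

```bash
python3 -c "
from h import *
c=load('w5.npz')
cv2.imwrite('pics/w5c.png',cv2.resize(c['frame'][140:370,200:440],None,fx=2.5,fy=2.5,interpolation=cv2.INTER_CUBIC))"
```

```text
(no output)
```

View pics/w5c.png

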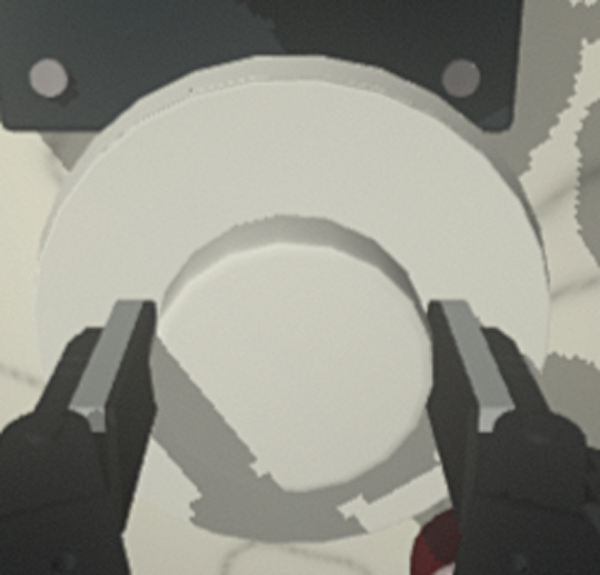

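>>> carry_out(increments=[[[1,0,0],[0,0,0],0.6],[[3,0,0],[0,0,0],0.6],[[5.3,0,0],[0,0,0],0.6],[[7.6,0,0],[0,0,0],0.6],[[9.5,0,0.5],[0,0,0],0.6],[[10.7,0,2],[0,0,0],0.6],[[11.1,0,3.5],[0,0,0],0.6],[[11.1,0,4.2],[0,0,0],0.6]])

```text
t: 7.45
position: [0.5383, 0.0671, 0.1055]
ee_rot: [-0.0, 0.887, 0.462, -0.001]
wrist_force: [-0.5, 0.4, -0.0]
grip_width: 0.0507
```

```bash
python3 -c "
from h import *
from station import vision
c=vision.capture('scene'); np.savez('s3.npz',**c); cv2.imwrite('pics/s3.png',cv2.resize(c['frame'][130:250,230:400],None,fx=4.6,fy=4.6))
move([.5393,.0674,.0846],55)
"
```

```text
t 7.5 pos [0.538  0.0667 0.1052] F [-1.29 -0.11 -0.92] w 0.0508 q [-0.16  0.57 -0.1   2.12  0.12  0.46 -0.96]
shift cm [0.13 0.07 2.06] turn [-0.002  0.003 -0.   ]
```

View pics/s3.png

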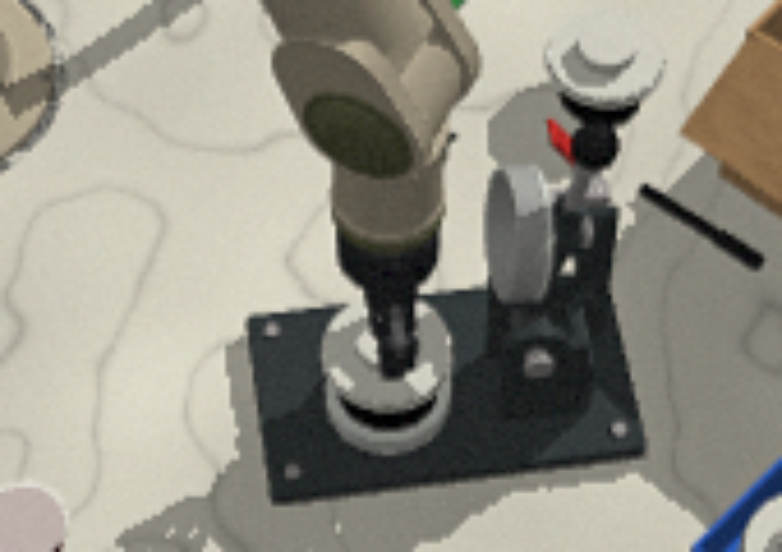

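>>> carry_out(increments=[[[0.1,0,0.3],[0,0,0],0.6],[[0.1,0,0.7],[0,0,0],0.6],[[0.1,0,1.1],[0,0,0],0.6],[[0.1,0,1.4],[0,0,0],0.6],[[0.1,0,1.6],[0,0,0],0.6],[[0.1,0,1.7],[0,0,0],0.6],[[0.1,0,1.8],[0,0,0],0.6],[[0.1,0,1.8],[0,0,0],0.6]])

```text
t: 8.5
position: [0.5398, 0.0682, 0.0892]
ee_rot: [-0.0, 0.887, 0.462, -0.0]
wrist_force: [-0.4, -0.7, 0.1]
grip_width: 0.0505
```

```bash
python3 -c "
from h import *
from station import vision
c=vision.capture('scene'); np.savez('s3.npz',**c); cv2.imwrite('pics/s4.png',cv2.resize(c['frame'][130:250,230:400],None,fx=4.6,fy=4.6))
move([.5393,.0674,.0846],55)
"
```

```text
t 8.55 pos [0.5399 0.0682 0.0893] F [ 1.07 -0.81  0.4 ] w 0.0504 q [-0.17  0.59 -0.09  2.13  0.12  0.43 -0.97]
shift cm [-0.1  -0.    0.47] turn [ 0. -0. -0.]
```

View pics/s4.png

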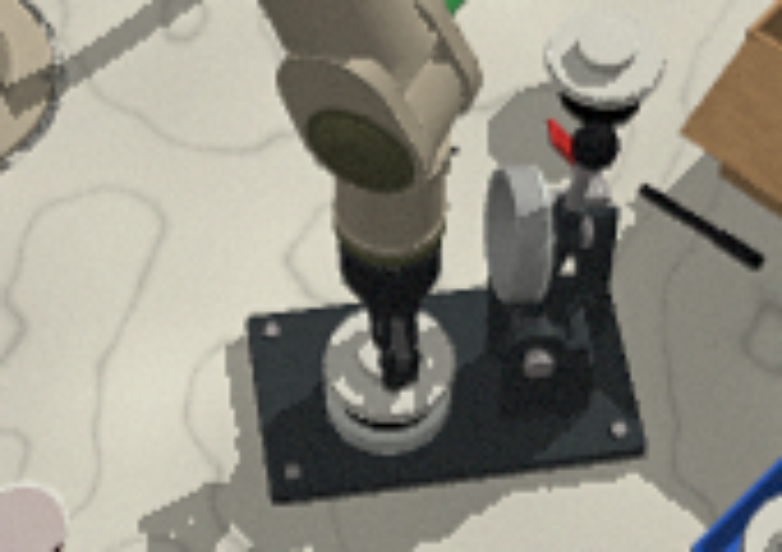

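No contact yet. I'll lower the last few millimetres in small steps.

>>> carry_out(increments=[[[-0.1,0,0.1],[0,0,0],0.6],[[-0.1,0,0.2],[0,0,0],0.6],[[-0.1,0,0.25],[0,0,0],0.6],[[-0.1,0,0.3],[0,0,0],0.6],[[-0.1,0,0.35],[0,0,0],0.6],[[-0.1,0,0.4],[0,0,0],0.6],[[-0.1,0,0.45],[0,0,0],0.6],[[-0.1,0,0.45],[0,0,0],0.6]])

```text
t: 9.55
position: [0.5392, 0.0674, 0.0847]
ee_rot: [-0.0, 0.887, 0.462, -0.0]
wrist_force: [0.4, 0.6, -0.5]
grip_width: 0.0507
```

```bash
python3 -c "
from h import *
move([.5393,.0674,.0846],55)
"
```

```text
t 9.55 pos [0.5392 0.0674 0.0847] F [ 0.37  0.56 -0.5 ] w 0.0507 q [-0.17  0.6  -0.09  2.13  0.13  0.42 -0.97]
shift cm [0.   0.01 0.01] turn [-0.  0. -0.]
```

>>> carry_out(increments=[[[0,0,0.05],[0,0,0],0.6],[[0,0,0.1],[0,0,0],0.6],[[0,0,0.1],[0,0,0],0.6],[[0,0,0.15],[0,0,0],0.6],[[0,0,0.15],[0,0,0],0.6],[[0,0,0.15],[0,0,0],0.6],[[0,0,0.15],[0,0,0],0.6],[[0,0,0.15],[0,0,0],0.6]])

```text
t: 10.55
position: [0.5393, 0.0674, 0.0845]
ee_rot: [0.0, 0.887, 0.462, 0.0]
wrist_force: [-3.2, 0.4, 16.3]
grip_width: 0.0509
```

```bash
python3 -c "
from h import *
from station import vision
c=vision.capture('scene'); np.savez('s5.npz',**c); cv2.imwrite('pics/s5.png',cv2.resize(c['frame'][170:240,280:360],None,fx=8,fy=8))
move([.5393,.0674,.0846],55)
"
```

```text
t 10.6 pos [0.5393 0.0674 0.0845] F [-4.01 -0.49 16.95] w 0.0506 q [-0.17  0.6  -0.09  2.13  0.13  0.41 -0.97]
shift cm [ 0.   -0.   -0.01] turn [ 0.001 -0.    -0.   ]
```

View pics/s5.png

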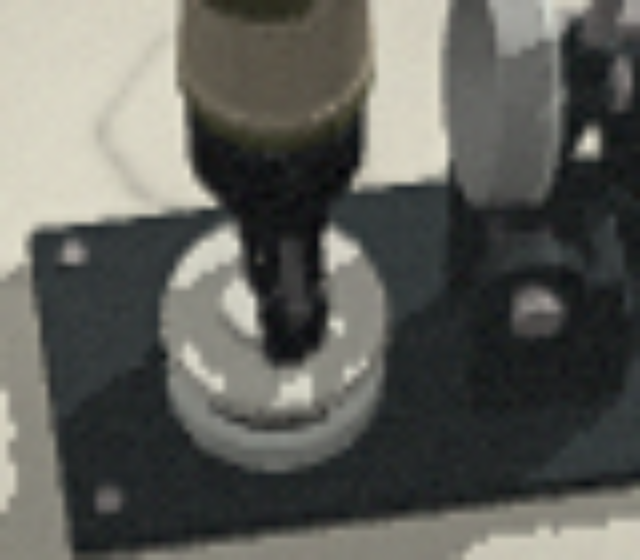

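>>> carry_out(increments=[[[0,0,-0.1],[0,0,0],0.6],[[0,0,-0.1],[0,0,0],0.2],[[0,0,-0.1],[0,0,0],0.1],[[0,0,-0.1],[0,0,0],0.1],[[0,0,-0.2],[0,0,0],0.1],[[0,0,-1],[0,0,0],0.1],[[0,0,-2.5],[0,0,0],0.1],[[0,0,-4],[0,0,0],0.1]])

```text
t: 11.6
position: [0.5394, 0.0674, 0.1246]
ee_rot: [0.0, 0.887, 0.462, 0.0]
wrist_force: [-0.3, -0.4, -0.3]
grip_width: 0.0771
```

```bash
python3 -c "
from h import *
move([.4606,-.0449,.22],55)
"
```

```text
t 11.6 pos [0.5394 0.0674 0.1246] F [-0.29 -0.44 -0.26] w 0.0771 q [-0.15  0.54 -0.11  2.11  0.11  0.5  -0.95]
shift cm [-1.372e+01 -1.000e-02 -9.540e+00] turn [ 0. -0. -0.]
```

>>> carry_out(increments=[[[0,0,-1],[0,0,0],0.1],[[-0.5,0,-3],[0,0,0],0.2],[[-1.5,0,-5.5],[0,0,0],0.4],[[-3,0,-8.5],[0,0,0],0.6],[[-4.5,0,-11.5],[0,0,0],0.8],[[-6,0,-14],[0,0,0],1],[[-7,0,-16],[0,0,0],1],[[-7,0,-16.5],[0,0,0],1]])

```text
t: 12.6
position: [0.4992, 0.0095, 0.2899]
ee_rot: [0.001, 0.887, 0.461, 0.001]
wrist_force: [0.6, 1.4, -0.8]
grip_width: 0.0002
```

```bash
cat >> h.py <<'E'
O=np.array([.539,.067,0.]);px=np.array([.5736,.8192,0]);py=np.array([-.8192,.5736,0])
def W(x,y,z): return O+px*x+py*y+np.array([0,0,z])
E
python3 -c "
from h import *
from station import vision
c=vision.capture('scene'); np.savez('s6.npz',**c); cv2.imwrite('pics/s6.png',cv2.resize(c['frame'][130:240,270:390],None,fx=5,fy=5))
c=vision.capture('wrist'); np.savez('w6.npz',**c); cv2.imwrite('pics/w6.png',c['frame'])
P=cloud(c)
for z0,z1,rr in((.078,.091,.056),(.092,.106,.04)):
  m=(c['z_map']>0)&(np.hypot(P[...,0]-.539,P[...,1]-.067)<rr)&(P[...,2]>z0)&(P[...,2]<z1)
  q=P[m]; A=np.c_[q[:,0]-.539,q[:,1]-.067,np.ones(len(q))]; k=np.linalg.lstsq(A,q[:,2],rcond=None)[0]
  print(m.sum(),q.mean(0).round(4),'plane slope,z',k.round(4),cv2.minEnclosingCircle(q[:,:2].astype(np.float32)))
move(W(.09,.097,.30),55)
T=load('top0.npz');P=cloud(T);m=(P[...,0]>.5)&(P[...,0]<.75)&(P[...,1]>.3)&(P[...,1]<.45); print('box z',np.percentile(P[m][:,2],[50,90,99]))
"
```

```text
5891 [0.5414 0.0686 0.0847] plane slope,z [-0.0013 -0.0015  0.0847] ((0.5401009917259216, 0.06636485457420349), 0.05174554884433746)
2267 [0.5402 0.0669 0.0997] plane slope,z [-0.0026 -0.0004  0.0997] ((0.5398933291435242, 0.06644769012928009), 0.025900185108184814)
t 12.7 pos [0.4994 0.0104 0.2888] F [ 0.35  0.58 -0.46] w 0.0002 q [-0.02  0.26 -0.14  2.03  0.05  0.85 -0.8 ]
shift cm [15.91 -9.7  -1.12] turn [ 0.001 -0.001 -0.   ]
box z [0.00659992 0.19217364 0.20174654]
```

View pics/s6.png

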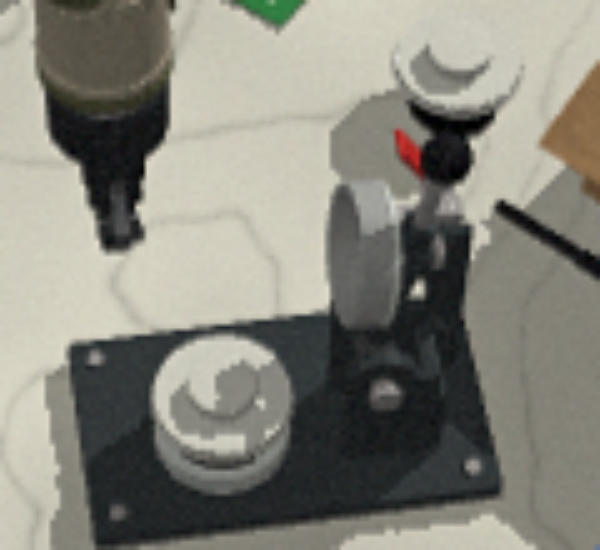

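View pics/w6.png

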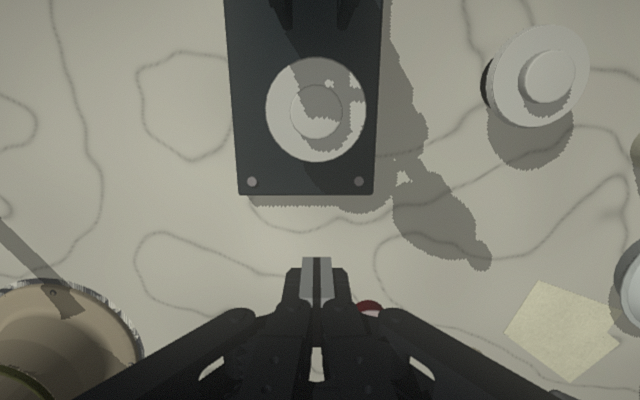

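>>> carry_out(increments=[[[0.5,-1,-0.5],[0,0,0],1],[[1.5,-3.5,-1],[0,0,0],1],[[3,-6.5,-1.2],[0,0,0],1],[[5.5,-8.7,-1.2],[0,0,0],1],[[8.5,-9.7,-1.2],[0,0,0],1],[[11.5,-9.7,-1.2],[0,0,0],1],[[13.5,-9.7,-1.2],[0,0,0],1],[[13.9,-9.7,-1.2],[0,0,0],1]])

```text
t: 13.7
position: [0.4994, 0.1808, 0.2996]
ee_rot: [-0.0, 0.887, 0.462, -0.001]
wrist_force: [0.2, -0.0, -0.1]
grip_width: 0.0001
```

```bash
python3 -c "
from h import *
from station import vision
c=vision.capture('wrist'); np.savez('w7.npz',**c); cv2.imwrite('pics/w7.png',c['frame'])
move(W(.09,.097,.215),55)
print(proj(c,W(.1344,.090,.235)),proj(c,W(.1344,.077,.235)),proj(c,W(.1344,.103,.235)))
print('cam in press', ((-c['R'].T@c['t'])-O)@np.c_[px,py,[0,0,1]])
"
```

```text
t 13.75 pos [0.4993 0.1802 0.2997] F [-0.08  0.22 -0.47] w 0.0 q [-0.29  0.3  -0.21  1.95  0.08  0.9  -1.15]
shift cm [2.01 0.05 8.47] turn [-0.001  0.001  0.001]
[327.73926277 127.84908534] [348.9878645  127.89259131] [306.49213799 127.8055824 ]
cam in press [0.14976306 0.09682396 0.4428503 ]
```

View pics/w7.png

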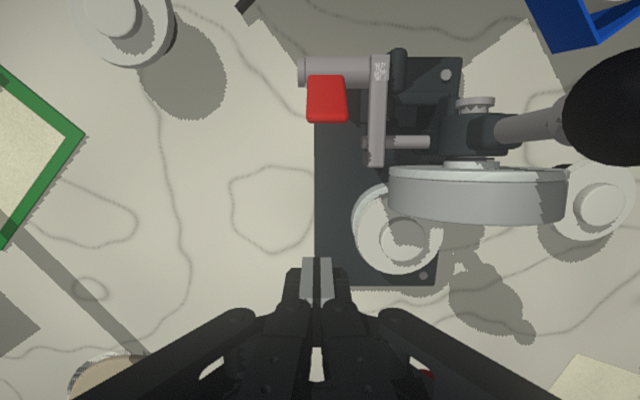

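>>> carry_out(increments=[[[0,-0.3,1],[0,0,0],1],[[0,-0.7,3],[0,0,0],1],[[0.5,-0.7,5],[0,0,0],1],[[1.5,-0.7,6.5],[0,0,0],1],[[2,-0.7,7.4],[0,0,0],1],[[2.5,-0.7,7.4],[0,0,0],1],[[3,-0.7,7.4],[0,0,0],1],[[3,-0.7,7.4],[0,0,0],1]])

```text
t: 14.75
position: [0.5113, 0.2086, 0.2268]
ee_rot: [-0.0, 0.887, 0.462, 0.001]
wrist_force: [0.8, 0.4, -0.5]
grip_width: 0.0003
```

```bash
python3 -c "
from h import *
from station import vision
c=vision.capture('wrist'); np.savez('w8.npz',**c); cv2.imwrite('pics/w8.png',c['frame'])
c=vision.capture('scene'); cv2.imwrite('pics/s8.png',cv2.resize(c['frame'][110:210,300:420],None,fx=6,fy=6))
move(W(.185,.105,.225),55)
"
```

```text
t 14.85 pos [0.5109 0.2081 0.2266] F [-0.44  0.11  0.58] w 0.0004 q [-0.34  0.4  -0.2   2.    0.12  0.75 -1.22]
shift cm [ 8.55 -0.11  0.16] turn [ 0. -0. -0.]
```

View pics/w8.png

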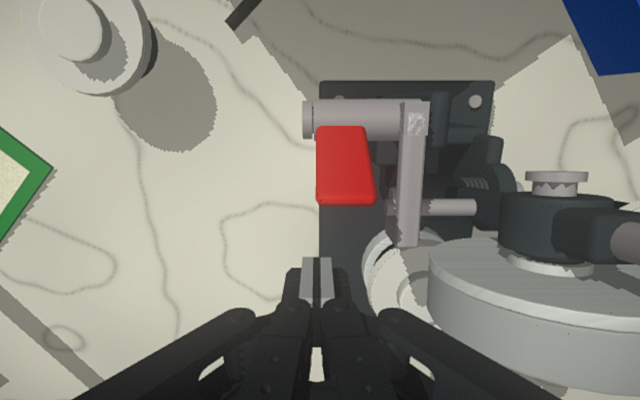

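View pics/s8.png

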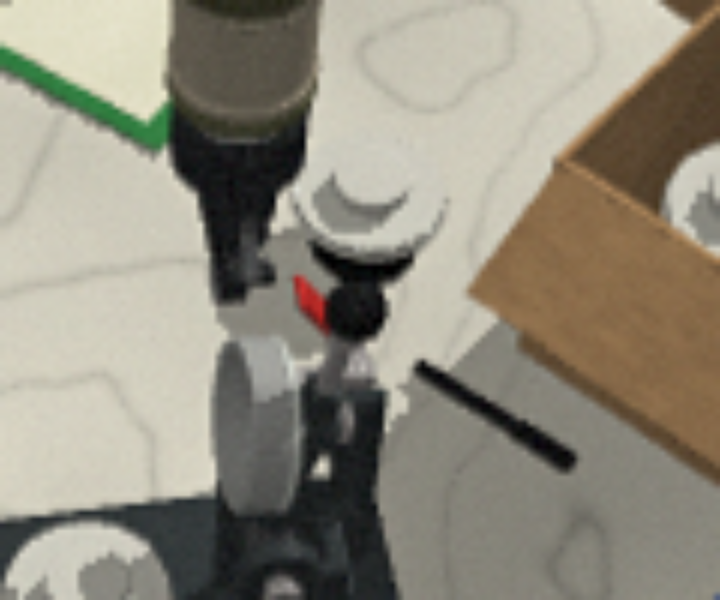

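>>> carry_out(increments=[[[0.5,0.3,0.1],[0,0,0],1],[[1.2,0.3,0.1],[0,0,0],1],[[2,0.3,0.1],[0,0,0],1],[[3,0.3,0.1],[0,0,0],1],[[4,0.3,0.1],[0,0,0],1],[[5,0.3,0.1],[0,0,0],1],[[6,0.3,0.1],[0,0,0],1],[[6.5,0.3,0.1],[0,0,0],1]])

```text
t: 15.85
position: [0.5509, 0.2602, 0.225]
ee_rot: [0.0, 0.887, 0.462, -0.0]
wrist_force: [-0.7, -2.2, -0.7]
grip_width: -0.0002
```

```bash
python3 -c "
from h import *
from station import vision
c=vision.capture('wrist'); np.savez('w9.npz',**c); cv2.imwrite('pics/w9.png',c['frame'])
c=vision.capture('scene'); cv2.imwrite('pics/s9.png',cv2.resize(c['frame'][110:210,300:420],None,fx=6,fy=6))
move(W(.185,.102,.225),55)
"
```

```text
t 15.95 pos [0.5509 0.2603 0.225 ] F [ 0.36 -0.07 -0.47] w 0.0002 q [-0.4   0.47 -0.2   1.87  0.12  0.81 -1.27]
shift cm [ 1.99 -0.09  0.  ] turn [-0. -0.  0.]
```

View pics/w9.png

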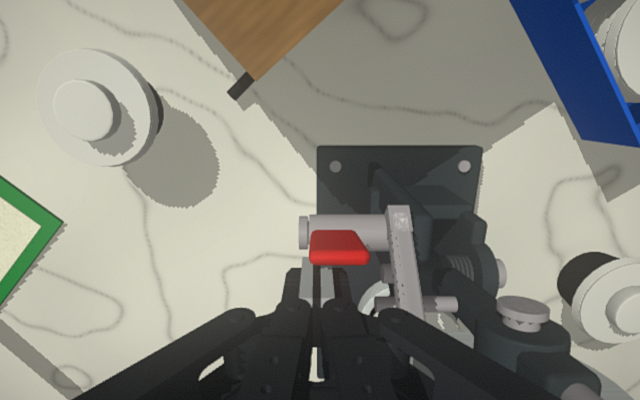

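View pics/s9.png

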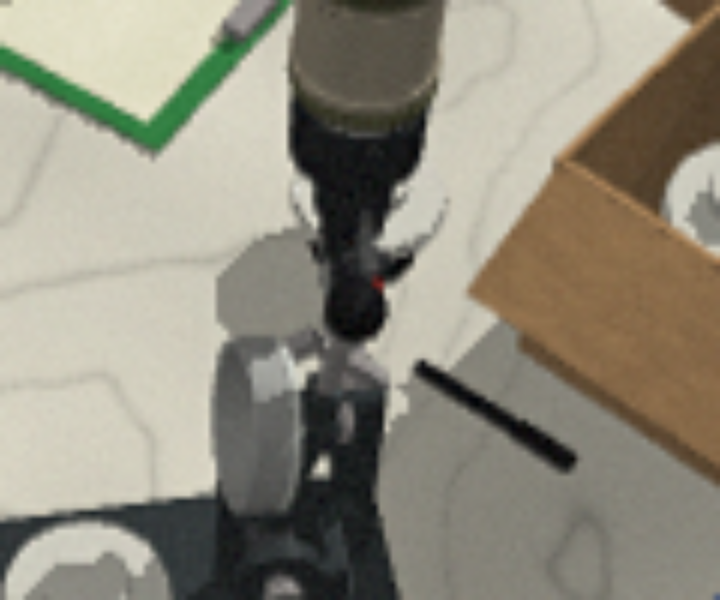

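>>> carry_out(increments=[[[0.4,0,0],[0,0,0],1],[[0.8,0,0],[0,0,0],1],[[1.2,0,0],[0,0,0],1],[[1.6,0,0],[0,0,0],1],[[1.9,0,0],[0,0,0],1],[[2,0,0],[0,0,0],1],[[2.1,0,0],[0,0,0],1],[[2.1,0,0],[0,0,0],1]])

```text
t: 16.95
position: [0.5627, 0.2769, 0.2253]
ee_rot: [-0.0, 0.887, 0.462, 0.0]
wrist_force: [-1.0, -0.2, -0.2]
grip_width: -0.0001
```

```bash
python3 -c "
from h import *
from station import vision
c=vision.capture('wrist'); np.savez('w10.npz',**c); cv2.imwrite('pics/w10.png',c['frame'])
move(W(.185,.102,.225),55)
"
```

```text
t 17.0 pos [0.5627 0.2769 0.2253] F [-0.6   0.04 -0.  ] w 0.0001 q [-0.42  0.49 -0.19  1.83  0.12  0.83 -1.28]
shift cm [-0.06 -0.1   0.03] turn [ 0. -0. -0.]
```

View pics/w10.png

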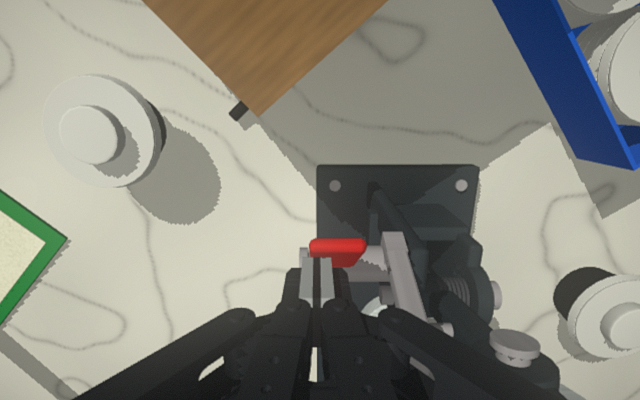

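>>> carry_out(increments=[[[0.15,0,0],[0,0,0],1],[[0.3,0,0],[0,0,0],1],[[0.4,0,0],[0,0,0],1],[[0.5,0,0],[0,0,0],1],[[0.6,0,0],[0,0,0],1],[[0.6,0,0],[0,0,0],1],[[0.6,0,0],[0,0,0],1],[[0.6,0,0],[0,0,0],1]])

```text
t: 18.0
position: [0.5643, 0.279, 0.2249]
ee_rot: [0.001, 0.887, 0.461, -0.003]
wrist_force: [-6.8, -9.3, 6.2]
grip_width: 0.0005
```

```bash
python3 -c "
from h import *
from station import vision
c=vision.capture('wrist'); np.savez('w11.npz',**c); cv2.imwrite('pics/w11.png',cv2.resize(c['frame'][200:340,260:460],None,fx=4,fy=4))
move(W(.185,.102,.225),55)
for th in (.8,1.0,1.1,1.25):
  a=np.radians(-35)+th
  print(th,proj(c,W(.170+.062*np.sin(a),.077,.184+.062*np.cos(a))),proj(c,W(.170+.062*np.sin(a),.103,.184+.062*np.cos(a))))
"
```

```text
t 18.05 pos [0.5643 0.279  0.2249] F [-7.7  -8.17  6.59] w -0.0003 q [-0.42  0.5  -0.19  1.82  0.13  0.84 -1.29]
shift cm [-0.32 -0.11 -0.01] turn [-0.001  0.006 -0.001]
0.8 [369.19136517 309.26788648] [309.38807028 309.27054554]
1.0 [369.31952377 280.998245  ] [309.35658486 281.00731993]
1.1 [369.04465343 266.51161058] [309.38789669 266.52390655]
1.25 [368.2327084  245.26117107] [309.49077589 245.27799795]
```

View pics/w11.png

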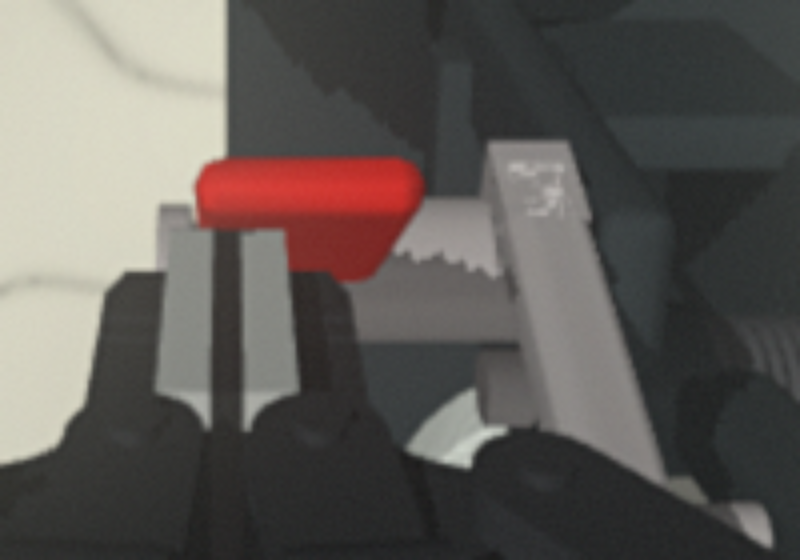

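>>> carry_out(increments=[[[-0.8,0,0],[0,0,0],1],[[-1.5,0,-0.5],[0,0,0],1],[[-2,0,-3],[0,0,0],0.9],[[-2.5,0,-6],[0,0,0],0.7],[[-3,0,-9.5],[0,0,0],0.5],[[-3.5,0,-13],[0,0,0],0.3],[[-4,0,-16],[0,0,0],0.1],[[-4,0,-17.5],[0,0,0],0]])

```text
t: 19.05
position: [0.5435, 0.2492, 0.4024]
ee_rot: [-0.0, 0.887, 0.462, 0.002]
wrist_force: [0.3, 0.5, 0.3]
grip_width: 0.0853
```

```bash
python3 -c "
from h import *
from station import vision
c=vision.capture('wrist'); np.savez('w12.npz',**c); cv2.imwrite('pics/w12.png',c['frame'])
move(W(.1473,0,.40),55)
print(proj(c,W(.1473,0,.337)))
for th in (0.8,1.1,1.25):
  a=np.radians(-35)+th
  print(th,proj(c,W(.170+.062*np.sin(a),.077,.184+.062*np.cos(a))),proj(c,W(.170+.062*np.sin(a),.103,.184+.062*np.cos(a))))
"
```

```text
t 19.1 pos [0.5439 0.2495 0.4034] F [0.12 0.61 1.65] w 0.0852 q [-0.37  0.3  -0.21  1.67  0.07  1.17 -1.21]
shift cm [-0.5  10.07  0.36] turn [ 0.002 -0.004 -0.   ]
[463.38745184 231.58102761]
0.8 [341.21432407 159.07546407] [312.69803346 159.07824599]
1.1 [341.16506818 138.88157641] [312.69799847 138.88235565]
1.25 [340.96905347 129.64508254] [312.71956453 129.64494901]
```

View pics/w12.png

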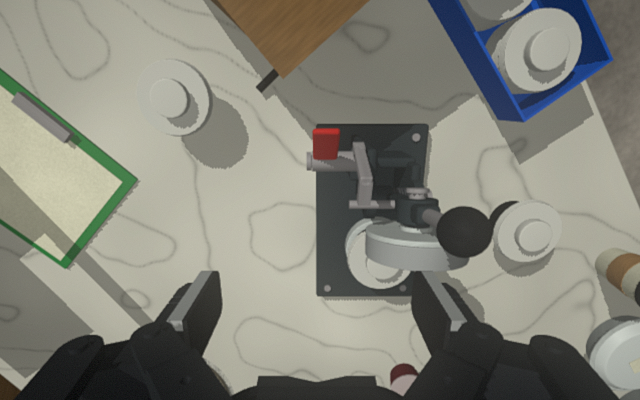

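>>> carry_out(increments=[[[0,1,0],[0,0,0],0],[[-0.2,3,0],[0,0,0],0],[[-0.3,5.2,0],[0,0,0],0],[[-0.4,7.4,0],[0,0,0],0],[[-0.5,9.2,0],[0,0,0],0],[[-0.5,10,0],[0,0,0],0],[[-0.5,10.1,0],[0,0,0],0],[[-0.5,10.1,0],[0,0,0],0]])

```text
t: 20.1
position: [0.6226, 0.1876, 0.4003]
ee_rot: [-0.0, 0.887, 0.462, 0.0]
wrist_force: [-0.1, 0.1, 0.8]
grip_width: 0.0854
```

```bash
python3 -c "
from h import *
from station import vision
c=vision.capture('wrist'); np.savez('w13.npz',**c); cv2.imwrite('pics/w13.png',c['frame'])
move(W(.1473,0,.318),55)
p=proj(c,W(.1473,0,.337)); print(p, proj(c,W(.1473,.0175,.337)),proj(c,W(.1473,-.0175,.337)),proj(c,W(.1473+.0175,0,.337)))
"
```

```text
t 20.15 pos [0.6225 0.1877 0.4004] F [ 1.18  0.4  -0.16] w 0.0854 q [-0.26  0.38 -0.17  1.56  0.07  1.21 -1.06]
shift cm [0.05 0.09 8.24] turn [-0.    -0.     0.001]
[316.10376481 225.56967491] [289.88896185 225.53406765] [342.31945464 225.60528337] [316.1328629 200.421463 ]
```

View pics/w13.png

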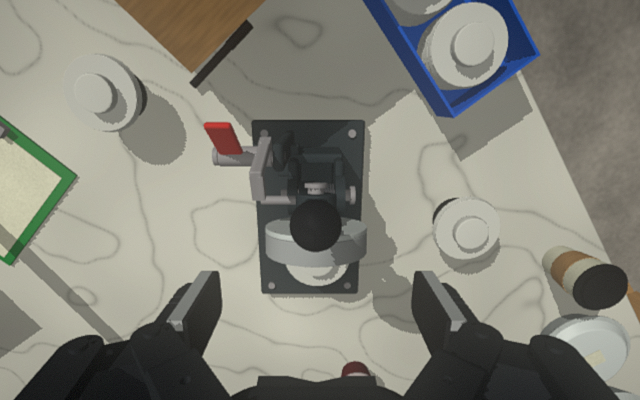

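>>> carry_out(increments=[[[0,0.1,1],[0,0,0],0],[[0,0.1,2.8],[0,0,0],0],[[0,0.1,4.8],[0,0,0],0],[[0,0.1,6.6],[0,0,0],0],[[0,0.1,7.8],[0,0,0],0],[[0,0.1,8.2],[0,0,0],0],[[0,0.1,8.2],[0,0,0],0.3],[[0,0.1,8.2],[0,0,0],0.5]])

```text
t: 21.15
position: [0.6242, 0.1866, 0.3189]
ee_rot: [0.0, 0.887, 0.462, 0.001]
wrist_force: [-0.2, 1.3, 0.4]
grip_width: 0.0517
```

>>> carry_out(increments=[[[0,0,0],[0,0,0],0.8],[[0,0,0],[0,0,0],0.8],[[0,0,0],[0,0,0],0.8],[[0,0,0],[0,0,0],0.8],[[0,0,0],[0,0,0],0.8],[[0,0,0],[0,0,0],0.8],[[0,0,0],[0,0,0],0.8],[[0,0,0],[0,0,0],0.8]], newtons=60)

```text
t: 22.15
position: [0.6224, 0.1884, 0.3195]
ee_rot: [-0.001, 0.887, 0.462, -0.0]
wrist_force: [-7.2, 3.0, 7.1]
grip_width: 0.032
```

```bash
python3 -c "
from h import *
from station import vision
c=vision.capture('wrist'); np.savez('w14.npz',**c); cv2.imwrite('pics/w14.png',c['frame'])
move(W(.1473,0,.318),55)
a0=np.radians(10)
for d in range(0,101,4):
  a=a0-np.radians(d); print(d,np.round([21.5*(np.sin(a)-np.sin(a0)),-21.5*(np.cos(a)-np.cos(a0))],1))
"
```

```text
t 22.2 pos [0.6224 0.1884 0.3195] F [-6.29  2.51  5.33] w 0.0323 q [-0.26  0.43 -0.18  1.67  0.08  1.04 -1.07]
shift cm [0.   0.13 0.15] turn [-0.002 -0.001  0.001]
0 [ 0. -0.]
4 [-1.5 -0.2]
8 [-3.  -0.3]
12 [-4.5 -0.3]
16 [-6.  -0.2]
20 [-7.5 -0. ]
24 [-8.9  0.3]
28 [-10.4   0.7]
32 [-11.8   1.2]
36 [-13.2   1.8]
40 [-14.5   2.6]
44 [-15.8   3.3]
48 [-17.    4.2]
52 [-18.1   5.2]
56 [-19.2   6.2]
60 [-20.2   7.4]
64 [-21.1   8.5]
68 [-22.    9.8]
72 [-22.7  11.1]
76 [-23.4  12.4]
80 [-23.9  13.8]
84 [-24.4  15.2]
88 [-24.8  16.7]
92 [-25.   18.2]
96 [-25.2  19.7]
100 [-25.2  21.2]
```

View pics/w14.png

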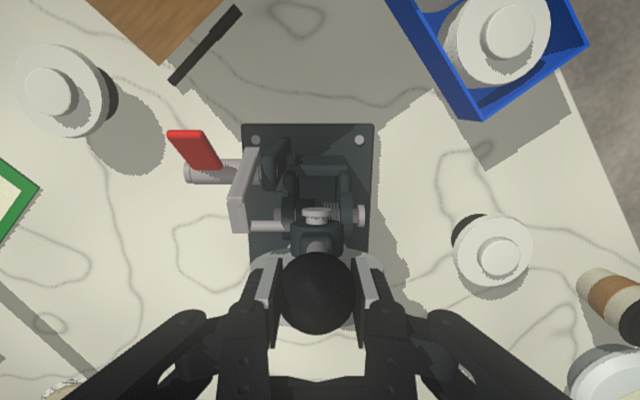

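>>> carry_out(increments=[[[-0.7,-0.1,-0.1],[0,0,0],0.8],[[-1.5,-0.1,-0.2],[0,0,0],0.8],[[-3,-0.1,-0.3],[0,0,0],0.8],[[-4.5,-0.1,-0.3],[0,0,0],0.8],[[-6,-0.1,-0.2],[0,0,0],0.8],[[-7.5,0,0],[0,0,0],0.8],[[-8.9,0,0.3],[0,0,0],0.8],[[-9.6,0,0.5],[0,0,0],0.8]])

```text
t: 23.2
position: [0.5672, 0.1091, 0.3138]
ee_rot: [-0.001, 0.887, 0.462, -0.0]
wrist_force: [-5.6, 7.0, 5.2]
grip_width: 0.0325
```

```bash
python3 -c "
from h import *
from station import vision,telemetry
c=vision.capture('wrist'); np.savez('w15.npz',**c); cv2.imwrite('pics/w15.png',c['frame'])
s=telemetry.state(); print('press pos',((s['position']-O)@np.c_[px,py,[0,0,1]]).round(4),'F press',(s['wrist_force']@np.c_[px,py,[0,0,1]]).round(2),s['grip_width'])
for d in (24,26,28): a=np.radians(10-d); print(d,.11+.215*np.sin(a),.106+.215*np.cos(a))
"
```

```text
press pos [0.0498 0.001  0.3136] F press [0.59 8.76 4.57] 0.03210989327185156
24 0.05798679244607144 0.31461358114933924
26 0.050737968499345185 0.31267126462673855
28 0.043561346209386315 0.310477151003458
```

View pics/w15.png

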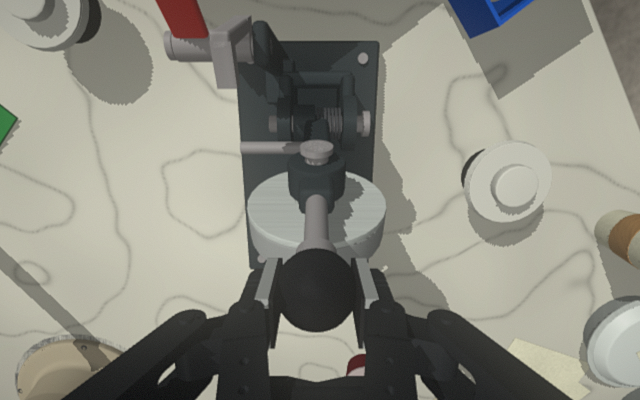

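>>> carry_out(increments=[[[-1.3,-0.05,0.3],[0,0,0],0.8],[[-2.8,-0.05,0.9],[0,0,0],0.8],[[-4.5,-0.05,1.8],[0,0,0],0.8],[[-6.1,-0.05,2.8],[0,0,0],0.8],[[-7.3,-0.05,3.7],[0,0,0],0.8],[[-8.4,-0.05,4.6],[0,0,0],0.8],[[-9.5,-0.05,5.7],[0,0,0],0.8],[[-10,-0.05,6.3],[0,0,0],0.8]])

```text
t: 24.25
position: [0.5092, 0.026, 0.2501]
ee_rot: [-0.001, 0.887, 0.462, -0.001]
wrist_force: [-6.5, 2.0, 8.3]
grip_width: 0.0323
```

```bash
cat > st.py <<'E'
from h import *
from station import vision,telemetry
s=telemetry.state(); p=(s['position']-O)@np.c_[px,py,[0,0,1]]
print('press pos',p.round(4),'F press',(s['wrist_force']@np.c_[px,py,[0,0,1]]).round(2),s['grip_width'],'q',s['qpos'].round(2))
dx,dz=p[0]-.11,p[2]+.019-.125; print('r',np.hypot(dx,dz),'deg',10-np.degrees(np.arctan2(dx,dz)))
E
python3 st.py; python3 -c "
for d in (0,):pass
import numpy as np
for d in range(56,104,4): a=np.radians(10-d); print(d,round(11+21.5*np.sin(a),2),round(10.6+21.5*np.cos(a),2))"
```

```text
press pos [-0.0507  0.0009  0.2501] F press [-2.07  6.51  8.3 ] 0.03226815327384149 q [-0.04  0.32 -0.16  2.06  0.07  0.77 -0.85]
r 0.21585808841837134 deg 58.10329713842594
56 -4.47 25.54
60 -5.47 24.42
64 -6.39 23.24
68 -7.23 21.99
72 -7.98 20.69
76 -8.64 19.34
80 -9.2 17.95
84 -9.67 16.53
88 -10.03 15.07
92 -10.29 13.59
96 -10.45 12.1
100 -10.5 10.6
```

>>> carry_out(increments=[[[-0.9,0,1.2],[0,0,0],0.8],[[-1.8,0,2.4],[0,0,0],0.8],[[-2.6,0,3.7],[0,0,0],0.8],[[-3.3,0,5],[0,0,0],0.8],[[-3.9,0,6.4],[0,0,0],0.8],[[-4.4,0,7.8],[0,0,0],0.8],[[-4.8,0,9.1],[0,0,0],0.8],[[-5,0,9.9],[0,0,0],0.8]])

```text
t: 25.25
position: [0.4819, -0.0135, 0.151]
ee_rot: [-0.001, 0.887, 0.462, 0.0]
wrist_force: [1.6, 26.7, 0.7]
grip_width: 0.0325
```

```bash
python3 st.py
```

```text
press pos [-0.0987  0.0006  0.151 ] F press [22.83 14.    0.68] 0.03254910720033627 q [ 0.01  0.44 -0.13  2.22  0.12  0.49 -0.82]
r 0.21351145217692602 deg 87.82450188311057
```

>>> carry_out(increments=[[[0.1,-0.05,0.4],[0,0,0],0.8],[[0.1,-0.1,0.9],[0,0,0],0.8],[[0,-0.1,1.4],[0,0,0],0.8],[[-0.05,-0.1,1.9],[0,0,0],0.8],[[-0.1,-0.1,2.3],[0,0,0],0.8],[[-0.15,-0.1,2.7],[0,0,0],0.8],[[-0.2,-0.1,3.1],[0,0,0],0.8],[[-0.2,-0.1,3.4],[0,0,0],0.8]])

```text
t: 26.25
position: [0.4805, -0.0151, 0.1172]
ee_rot: [-0.0, 0.887, 0.462, 0.001]
wrist_force: [-2.8, 7.0, 4.1]
grip_width: 0.0322
```

```bash
python3 st.py; python3 -c "
from h import *
from station import vision
c=vision.capture('scene'); np.savez('s16.npz',**c); cv2.imwrite('pics/s16.png',cv2.resize(c['frame'][130:240,250:390],None,fx=5.5,fy=5.4))"
```

```text
press pos [-0.1008  0.0008  0.1172] F press [4.14 6.32 4.06] 0.03219398474098871 q [-0.    0.5  -0.11  2.25  0.14  0.4  -0.84]
r 0.21114117138530397 deg 96.96102366632095
```

View pics/s16.png

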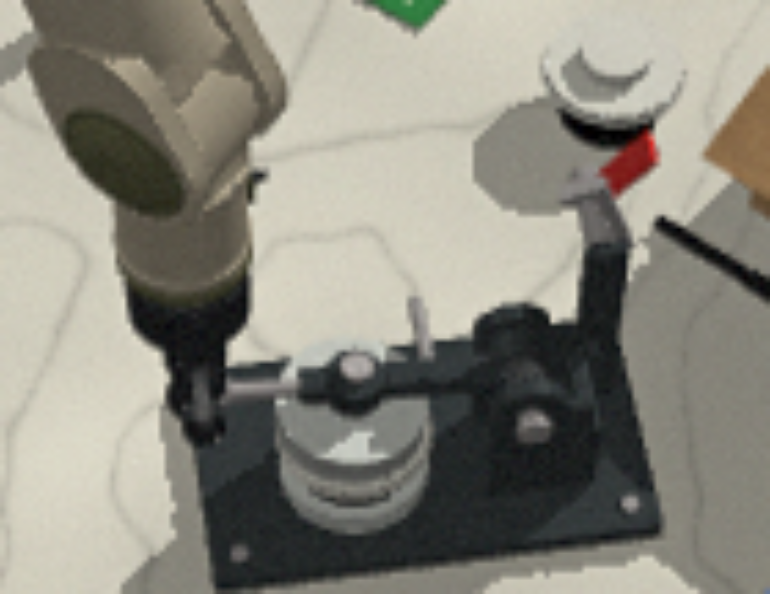

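>>> carry_out(increments=[[[0,-0.05,0.2],[0,0,0],0.8],[[0,-0.05,0.4],[0,0,0],0.8],[[0,-0.05,0.5],[0,0,0],0.8],[[0,-0.05,0.7],[0,0,0],0.8],[[0,-0.05,0.8],[0,0,0],0.8],[[0,-0.05,0.9],[0,0,0],0.8],[[0,-0.05,1],[0,0,0],0.8],[[0,-0.05,1],[0,0,0],0.8]])

```text
t: 27.3
position: [0.4803, -0.0155, 0.1077]
ee_rot: [0.0, 0.887, 0.461, 0.001]
wrist_force: [-3.3, 4.8, 11.2]
grip_width: 0.032
```

```bash
python3 st.py
```

```text
press pos [-0.1012  0.0008  0.1077] F press [ 2.04  5.44 11.16] 0.03204741676334738 q [-0.01  0.51 -0.11  2.26  0.14  0.38 -0.85]
r 0.2112399756936602 deg 99.54243419584495
```

>>> carry_out(increments=[[[0,0,0.1],[0,0,0],0.8],[[0,0,0.15],[0,0,0],0.8],[[0,0,0.2],[0,0,0],0.8],[[0,0,0.2],[0,0,0],0.8],[[0,0,0.2],[0,0,0],0.8],[[0,0,0.2],[0,0,0],0.8],[[0,0,0.2],[0,0,0],0.8],[[0,0,0.2],[0,0,0],0.8]])

```text
t: 28.3
position: [0.4803, -0.0155, 0.1058]
ee_rot: [0.0, 0.887, 0.461, 0.001]
wrist_force: [-3.7, 4.4, 12.9]
grip_width: 0.0325
```

```bash
python3 st.py
```

```text
press pos [-0.1013  0.0008  0.1058] F press [ 1.47  5.58 12.91] 0.03253039699208732 q [-0.01  0.52 -0.1   2.26  0.14  0.37 -0.85]
r 0.21128303207527066 deg 100.04807969077058
```

>>> carry_out(increments=[[[0,0,0.05],[0,0,0],0.8],[[0,0,0.1],[0,0,0],0.8],[[0,0,0.1],[0,0,0],0.8],[[0,0,0.15],[0,0,0],0.8],[[0,0,0.15],[0,0,0],0.8],[[0,0,0.15],[0,0,0],0.8],[[0,0,0.15],[0,0,0],0.8],[[0,0,0.15],[0,0,0],0.8]])

```text
t: 29.3
position: [0.4807, -0.0148, 0.1044]
ee_rot: [0.0, 0.887, 0.463, 0.001]
wrist_force: [-2.4, 5.4, 13.1]
grip_width: 0.0321
```

```bash
python3 st.py
```

```text
press pos [-0.1005  0.0008  0.1044] F press [ 3.06  5.08 13.06] 0.03210298454843433 q [-0.01  0.52 -0.1   2.26  0.14  0.37 -0.85]
r 0.21048296356384835 deg 100.43218348647594
```

>>> carry_out(increments=[[[0,0,0.05],[0,0,0],0.8],[[0,0,0.1],[0,0,0],0.8],[[0,0,0.15],[0,0,0],0.8],[[0,0,0.2],[0,0,0],0.8],[[0,0,0.2],[0,0,0],0.8],[[0,0,0.2],[0,0,0],0.8],[[0,0,0.2],[0,0,0],0.8],[[0,0,0.2],[0,0,0],0.8]], newtons=80)

```text
t: 30.3
position: [0.4807, -0.0149, 0.1025]
ee_rot: [0.0, 0.887, 0.463, 0.001]
wrist_force: [-3.7, 5.8, 14.8]
grip_width: 0.0319
```

```bash
python3 st.py; python3 -c "
from h import *
from station import vision
c=vision.capture('scene'); np.savez('s17.npz',**c); cv2.imwrite('pics/s17.png',cv2.resize(c['frame'][130:240,250:390],None,fx=5.5,fy=5.4))
c=vision.capture('wrist'); np.savez('w17.npz',**c); cv2.imwrite('pics/w17.png',c['frame'])"
```

```text
press pos [-0.1005  0.0008  0.1025] F press [ 2.65  6.35 14.78] 0.03188713522738253 q [-0.01  0.52 -0.1   2.26  0.15  0.36 -0.85]
r 0.21053496932649987 deg 100.96607563794258
```

View pics/s17.png

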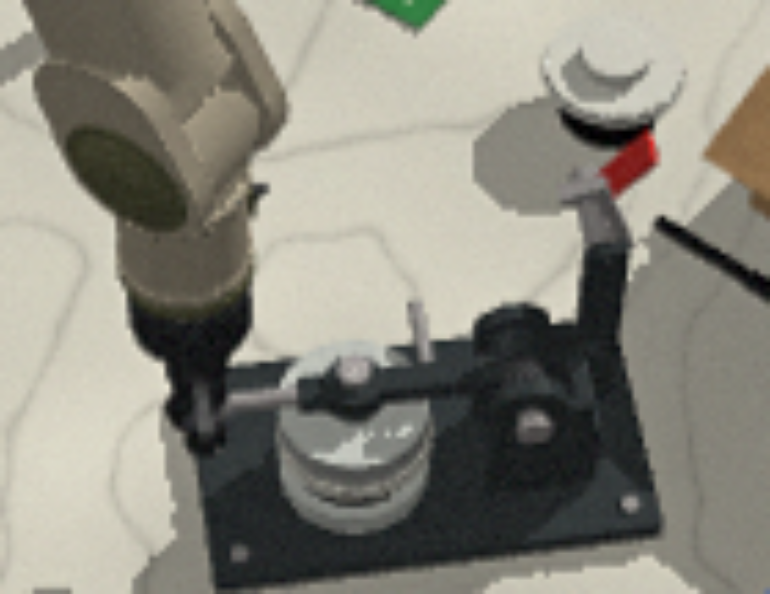

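View pics/w17.png

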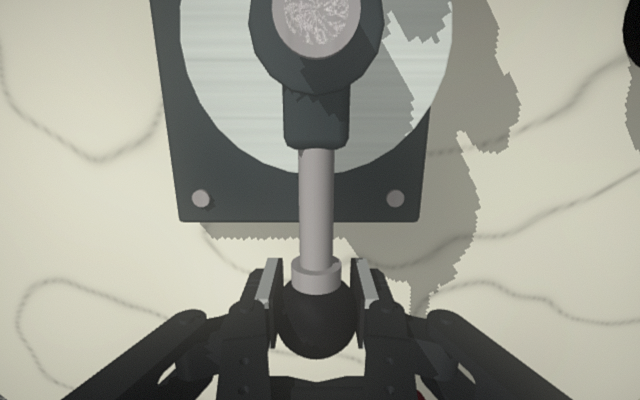

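```bash
python3 -c "
from h import *
from scipy.optimize import least_squares
for n,uv in (('w14.npz',(316,292)),('w15.npz',(316,290)),('w17.npz',(316,318))):
  c=load(n);P=cloud(c); f=c['frame'].astype(int)
  v,u=np.mgrid[:400,:640]
  m=(np.hypot(u-uv[0],v-uv[1])<28)&(c['z_map']>0)
  q=P[m]; f=lambda p: np.linalg.norm(q-p,axis=1)-.0175
  s=least_squares(f,q.mean(0)-[0,0,.01],loss='soft_l1',f_scale=.001); print(n,((s.x-O)@np.c_[px,py,[0,0,1]]).round(4),np.abs(s.fun).mean(),len(q))
"
```

```text
w14.npz [0.1478 0.0004 0.3372] 0.00045393052253846477 2444
w15.npz [5.370e-02 3.000e-04 3.331e-01] 0.000455756972467078 2436
w17.npz [-0.1049  0.0002  0.1283] 0.0004892347791002061 2444
```

>>> carry_out(increments=[[[0,0,0],[0,0,0],1],[[0,0,0],[0,0,0],1],[[0,0,0.1],[0,0,0],1],[[0,0,0.15],[0,0,0],1],[[0,0,0.2],[0,0,0],1],[[0,0,0.25],[0,0,0],1],[[0,0,0.3],[0,0,0],1],[[0,0,0.3],[0,0,0],1]], newtons=115)

```text
t: 31.4
position: [0.4807, -0.0149, 0.0997]
ee_rot: [0.0, 0.887, 0.463, 0.001]
wrist_force: [-4.0, 5.0, 17.7]
grip_width: 0.0314
```

```bash
cat > ball.py <<'E'
import sys
from h import *
from scipy.optimize import least_squares
from station import vision
c=vision.capture('wrist'); np.savez(sys.argv[1]+'.npz',**c); cv2.imwrite('pics/'+sys.argv[1]+'.png',c['frame'])
P=cloud(c);v,u=np.mgrid[:400,:640]
uv=proj(c,W(-.105,0,.127)); 
m=(np.hypot(u-uv[0],v-uv[1])<28)&(c['z_map']>0)
q=P[m]; f=lambda p: np.linalg.norm(q-p,axis=1)-.0175
s=least_squares(f,q.mean(0)-[0,0,.01],loss='soft_l1',f_scale=.001); b=(s.x-O)@np.c_[px,py,[0,0,1]]
print(uv,'ball',b.round(4),np.abs(s.fun).mean(), 'lever deg',100-np.degrees(np.arcsin((b[2]-.125)/.215)))
E
python3 st.py; python3 ball.py w18
```

```text
press pos [-0.1005  0.0008  0.0997] F press [ 1.79  6.16 17.73] 0.03140048625616625 q [-0.01  0.53 -0.1   2.26  0.15  0.35 -0.85]
r 0.21062588171374716 deg 101.7276066536042
[316.18320122 315.39341012] ball [-1.046e-01  1.000e-04  1.253e-01] 0.0005560128811015757 lever deg 99.9241307282041
```

>>> carry_out(increments=[[[0,0,0.05],[0,0,0],1],[[0,0,0.1],[0,0,0],1],[[0,0,0.15],[0,0,0],1],[[0,0,0.2],[0,0,0],1],[[0,0,0.2],[0,0,0],1],[[0,0,0.2],[0,0,0],1],[[0,0,0.2],[0,0,0],1],[[0,0,0.2],[0,0,0],1]])

```text
t: 32.45
position: [0.4808, -0.0149, 0.0983]
ee_rot: [0.0, 0.887, 0.463, 0.001]
wrist_force: [-6.6, 6.5, 28.9]
grip_width: 0.0311
```

```bash
python3 st.py; python3 ball.py w19
```

```text
press pos [-0.1005  0.0008  0.0983] F press [ 1.52  9.14 28.89] 0.031087284713834092 q [-0.02  0.53 -0.1   2.26  0.15  0.35 -0.85]
r 0.2106158922987419 deg 102.08761894650257
[316.09167109 317.39795945] ball [-1.047e-01  1.000e-04  1.242e-01] 0.0005075234096654302 lever deg 100.22297836305802
```

>>> carry_out(increments=[[[0,0,0.03],[0,0,0],1],[[0,0,0.03],[0,0,0],1],[[0,0,0.03],[0,0,0],1],[[0,0,0.03],[0,0,0],1],[[0,0,0.03],[0,0,0],1],[[0,0,0.03],[0,0,0],1],[[0,0,0.03],[0,0,0],1],[[0,0,0.03],[0,0,0],1]])

```text
t: 33.5
position: [0.4808, -0.0149, 0.0981]
ee_rot: [0.001, 0.887, 0.463, 0.001]
wrist_force: [-7.8, 5.3, 30.4]
grip_width: 0.0312
```

```bash
python3 st.py; python3 ball.py w20; python3 -c "
from h import *
from station import vision
c=vision.capture('scene'); cv2.imwrite('pics/s20.png',cv2.resize(c['frame'][100:320,190:470],None,fx=2.8,fy=2.7))
c=vision.capture('top');cv2.imwrite('pics/t20.png',c['frame'])"
```

```text
press pos [-0.1005  0.0007  0.0981] F press [-0.08  9.42 30.43] 0.031220492231188876 q [-0.02  0.53 -0.1   2.26  0.15  0.35 -0.85]
r 0.21062427951188584 deg 102.13603400688083
[316.07851129 317.70826362] ball [-1.047e-01  1.000e-04  1.240e-01] 0.0004872467379617366 lever deg 100.27348247451175
```

View pics/s20.png

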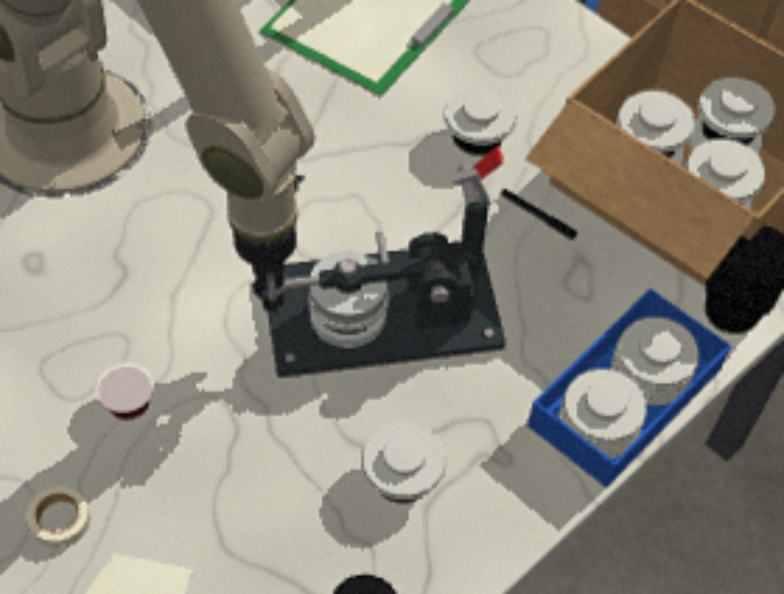

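View pics/t20.png

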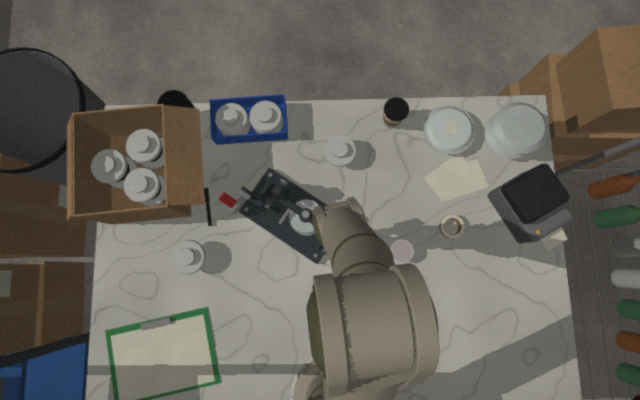

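The lever is at its stop and the head is on the lid. The catch is over, the bystanders are where they were, and the readings are steady, so I'm handing the job in.

```bash
python3 -c "
from station import workorder
print(workorder.close_job())"
```

```text
the job is handed in; nothing more can be done
None
```

I set the lid on the tub and let go of it, then flipped the red catch to its back stop. Then I gripped the knob and pulled the lever to its stop. I handed the job in at about 33.6 s with the arm still holding the knob down.

**Lid:** After release the flange measured 84.7 mm and the crown 99.7 mm above the table, against 84 and 99 expected when seated. It was level within about 0.002 slope.

**Catch:** It stopped against about 11 N, and the camera put it at about 1.24 rad of the 1.25 rad expected. It was still flipped over in the last pictures.

**Lever:** The ball's centre is 124.0 mm above the table (125 expected at the stop), which works out to 100.3° (stop 100°). The upward force on the tool jumped from 18 to 29 N over the last 1.4 mm and then held at about 30 N.

**Bystanders:** In the last scene and top pictures they stand where they were. I judged this by eye, and the arm's shadow or body covers part of the area near the sauce cup.

**What disagreed:** The ball slid about 7 mm in the pads at 60 to 80 N grip. The tool height then suggested the stop while the ball measured only about 99°. I raised the grip to 115 N and pressed on, using the camera's ball position, until the force showed the stop. There was also a brief sideways force of about 23 N on the tool during the pull, which I relieved.

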